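# Clear the viewing panel and present the labelled plate

## Task

First hang the wire basket that stands on the viewing panel by its handle on the hook of the stand, and let go of it. Then take the notched glass plate out of the rack (its frosted end has a small corner notch, and the label is on one face of that end) and hold it over the viewing panel for the overhead camera: label face up, leaning back half way (45 degrees) or flatter, long edges level, the label centred over the panel about 10 cm above it and not covered by the fingers. Finish while holding the plate there, still; leave the spare plate and the other things on the bench alone.

Things in the scene. Friction and masses are not known exactly. Their poses are not given: they have to be found in the camera images.
- panel_top (a point): centre of the top face of the viewing panel, a flat square grey light box 130 x 130 mm with a white window, fixed to the bench, 30 mm tall (this point is 30 mm above the bench). z up.
- basket_bar (a point): centre of the handle bar of the small steel wire basket that stands on the viewing panel. The bar is a straight round grey sleeve, 10 mm thick, 84 mm long, along this point's y axis, 125 mm above the basket's underside; z is up. Under the bar is an open window 105 mm wide (between two thin uprights) and 68 mm tall, down to the basket's rim.
- basket: the same wire basket, 64 mm (x) x 114 mm (y), rim 52 mm above its underside, empty, about 0.12 kg; origin at the centre of its underside, same axes as basket_bar. It goes on the hook by moving it along the hook's +x, bar above the hook's tip and rim below the rod, then lowering it.
- hook_mid (a point): middle of the level steel rod of the fixed hook stand. The rod is 8 mm thick, its axis 200 mm above the bench, along this point's x axis; z up. Its free end is at -x (the robot's side): 30 mm from this point it turns up into a tip, top 225 mm above the bench, 39 mm from this point at most. At +57 mm the rod meets its upright post.
- stand: the hook stand; origin on the bench under hook_mid, same axes. Post 14 mm thick at x = +57 mm, no higher than the rod; nothing stands above the rod. Foot: a plate 12 mm thick, from -20 to +90 mm in x, 60 mm to each side.
- plate_center (a point): centre of the notched glass plate, 120 mm (x) x 8 mm thick (y) x 60 mm (z), about 0.13 kg, standing on a long edge in a groove of the grey rack, z up. Its end at +x is frosted (last 32 mm) and has a 14 x 14 mm notch cut out of its upper corner. The label is on the +y face of that end: with notch on top and label facing you, the frosted end is on your left.
- label (a point): centre of the paper label, 26 x 34 mm, on the +y face of the notched plate, 44 mm from the plate's centre to +x and 6 mm below it; same axes as plate_center, y points straight out of the label
- plate: the notched plate; origin at the centre of its lower long edge, same axes
- rack: grey plastic rack, fixed, 150 mm (x) x 120 mm (y) x 22 mm tall, origin on the bench under its centre, turned any way. Two grooves along its x axis, 35 mm either side of centre, 14 mm deep (floor 8 mm above the bench), 10 mm wide; either plate may be in either. Plates stand 46 mm out of it, top edge 68 mm above the bench.
- spare_center (a point): centre of the spare plate, same size and glass as the notched plate but without notch or label, in the rack's other groove, 70 mm away; leave it alone
- reagent: white-labelled clear bottle with blue cap, 60 mm across, 130 mm tall, beyond the viewing panel; leave it alone. Origin at the centre of its underside.
- flask: small clear glass bottle with blue cap, 52 mm across, 110 mm tall, beyond the viewing panel; leave it alone. Origin at the centre of its underside.
- beaker: low open glass beaker, 60 mm across, 65 mm tall, to the left of the panel, near the robot; leave it alone. Origin at the centre of its underside.
- jar: amber jar, 48 mm across, 55 mm tall, on the right, outside the plate rack; leave it alone. Origin at the centre of its underside.
- brush: board wiper with a wooden back, 130 x 40 x 30 mm tall, on the left of the bench; leave it alone. Origin at the centre of its underside.
Mind the look-alikes: they are no part of the job. What is shaped like the plate but green is not meant. What is shaped like the basket but green is not meant.

How it is judged:
By the outcome, as a careful person would: the job done as asked, in the order asked, and still so for the second after the job is handed in, while the arm keeps its last pose, push and grip.
It also fails if it takes over 58 s, if anything falls off the work surface, if the arm or the gripper's body presses on something with over 40 N, if the wrist force passes 120 N, or if a joint passes its speed limit or range.

## Robot

A 6-joint arm with a two-finger parallel gripper is mounted at the origin on the work surface. World frame = base frame: x ahead of the robot, y to its left, z up, the work surface at z = 0. Lengths are in mm, angles in rad, forces in N, time in s.
With the tool pointing down it reaches from about 350 to 975 mm from the base axis. Payload 17.4 kg.
Tool frame: the origin (TCP) lies at the very end of the fingers, on their centre line; the grasp point (between the pads) lies 19 mm behind it; y points along the fingers, z is the direction in which the jaws open and shut, and the axes are right-handed (so a half turn about y gives the same grasp; the last joint's range is limited). The gripper opens to 85 mm and grips with 20 to 120 N. Pads are 22 mm wide; open, the fingers measure 114 mm over their backs; the gripper's body (76 mm by 85 mm) begins 54 mm behind the grasp point. The pads swing forward as they close: fully open they stand 13 mm farther back than shut.
Start: joints at [1.28, 0.116, 1.442, -0, 1.584, -0.038], TCP at [168.836, 653.549, 231.303] pointing down, gripper open.
Joint ranges: [-2.83, 2.83], [-0.83, 2.19], [0.07, 2.5], [-1.14, 4.28], [0.01, 3], [-2.97, 2.97]. Speed limits (rad/s): [1.89, 1.89, 2.22, 3.14, 3.14, 3.14].

## Interface

Orientations are given as a unit quaternion [x, y, z, w].
In Python, from plant import sense, grab_frame, camera_info, finish_job gives the robot as it stands. The module is installed in compiled form; this text tells all that it offers.
- The arm moves only by the tool step_arm, never from a script. Its argument "plan" is a list of rows, each a list of 4 numbers: the shift along the tool's x, y, z in m, then the turn about the tool's y in rad. In form: [[x, y, z, turn], ...]. A call has 1 to 10 rows; each row shifts and turns the commanded pose from where the row before left it, along the tool's axes as they then stand; what a row does not reach is not made up. A row lasts 1/10 s, in which the tool goes at most 50 mm and 8.59 degrees, less where a joint would pass 70% of its speed; a pose out of reach is approached as far as the arm can. A call with a gripper value outside its range is refused whole. "grip" is the closure, from 0 (fully open) to 1 (shut), set as the call begins (left out, the last holds). The fingers move at their own pace and stop on an object; "newtons" is the grip in N (left out, the last holds). Time passes only in rows, so rows that do not move let the fingers close. It gives the time, the measured TCP pose, the force and the opening at its end, in the units of the state.
- sense(): the state, without advancing time (a new reading comes with each control period).
- grab_frame(name): name is "side" or "top"; returns the picture (480x640x3 uint8, red, green, blue); there is no depth.
- camera_info(name): a dict with "fov_y" (degrees; the focal length in pixels is half the picture's height over the tangent of half this angle, whatever the lens; pixels are square), "cx", "cy" (the principal point, pixels), "T" (4x4, takes a point from camera to world coordinates). Camera axes: x right, y up, looking along -z (the intrinsics and any distortion apply to the point x, -y, -z); pixel columns grow to the right and rows downward; lengths in mm; the calibration is good to about 2 mm. A picture is of the moment at which its call begins. camera_info takes no time and is no camera call.
- finish_job(): hands the job in, once; it reports no verdict.
The state is a dict: "time_s": time; "joint_positions": joint angles; "joint_vel": joint speeds; "tau": joint torques, N m; "tool_pos": TCP position; "eef_rot": TCP orientation; "wrist_force": force on the tool from outside, world axes, zero at the start; "moment": the same for the moment, N m; "opening": opening from 0.0 (shut) to 1.0 (fully open).
Only numpy, scipy, OpenCV 4.12 (cv2) and the standard library are available. Lean on these libraries where they do the work, as an engineer would, in place of code of your own. Each camera call takes 0.05 s, during which the arm holds its last target.

## Working session

There is one attempt and no reset: what is moved stays moved. The work goes in short steps, Python scripts to look and compute and a tool call to move; the robot and the scene stay as the last step left them, time stands still between calls to the robot, and variables do not carry over. Pictures are saved under pics/ and viewed, and the job is handed in when it is done.

Besides the shell and the picture viewer there is one more tool, called after "Emit:" as name([rows], argument=value, ...), one row to a line, values as JSON. step_arm: Moves the arm, as the interface text tells. Its arguments: {"type":"object","properties":{"plan":{"type":"array","items":{"type":"array","items":{"type":"number"}}},"grip":{"type":"number"},"newtons":{"type":"number"}},"required":["plan"]}

```bash
mkdir -p pics; ls
python3 - <<'E'
from plant import sense, grab_frame, camera_info
import cv2
s=sense(); print(s)
for n in("side","top"):
    print(n,camera_info(n))
    cv2.imwrite(f"pics/{n}0.png",grab_frame(n)[:,:,::-1])
E
```

```text
pics
{'time_s': 0.0, 'joint_positions': array([ 1.28021086e+00,  1.16488795e-01,  1.44231275e+00,  2.13146615e-05,
        1.58396503e+00, -3.77888976e-02]), 'joint_vel': array([-0.00057057,  0.00113628,  0.0003784 , -0.00114253, -0.00136526,
        0.00061833]), 'tau': array([ 6.81642505e-04, -7.31990504e+01, -6.32510519e+01,  4.36767294e-06,
        6.08496048e-03,  9.37405076e-06]), 'tool_pos': array([168.7648626 , 653.35835911, 230.53078566]), 'eef_rot': array([ 0.70187386, -0.08921445,  0.0890639 , -0.7010574 ]), 'wrist_force': array([ 0.14897689, -0.02219822,  0.20918926]), 'moment': array([0.05581795, 0.04949974, 0.03715442]), 'opening': 0.9999444874456209}
side {'fov_y': 51.6837289966389, 'cx': 325.08742610197174, 'cy': 245.36544699822147, 'T': array([[ 9.56790885e-01,  2.08332074e-01, -2.02852039e-01,
         2.29721020e+02],
       [-2.90772358e-01,  6.89395739e-01, -6.63464355e-01,
        -9.45660321e+02],
       [ 1.62442607e-03,  6.93780413e-01,  7.20184768e-01,
         1.16516034e+03],
       [ 0.00000000e+00,  0.00000000e+00,  0.00000000e+00,
         1.00000000e+00]])}
top {'fov_y': 56.954253857037706, 'cx': 314.48957152101434, 'cy': 235.3232588678003, 'T': array([[-2.29648412e-02,  9.88395673e-01, -1.50155284e-01,
         3.52142275e+02],
       [-9.99715099e-01, -2.36813737e-02, -2.98536790e-03,
         2.27486505e+01],
       [-6.50660810e-03,  1.50043946e-01,  9.88657918e-01,
         1.24460845e+03],
       [ 0.00000000e+00,  0.00000000e+00,  0.00000000e+00,
         1.00000000e+00]])}
```

View pics/side0.png

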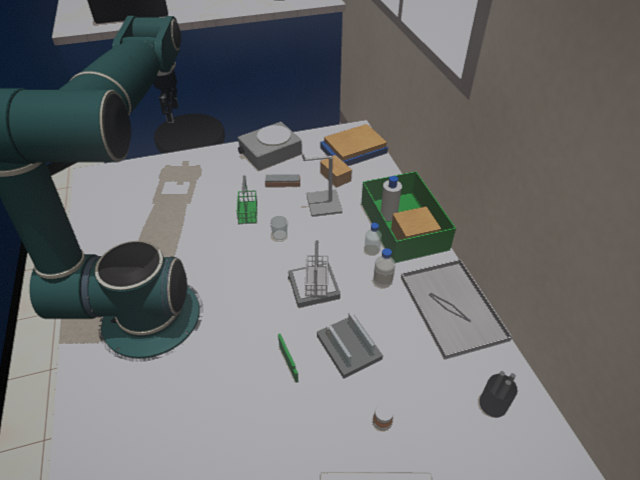

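View pics/top0.png

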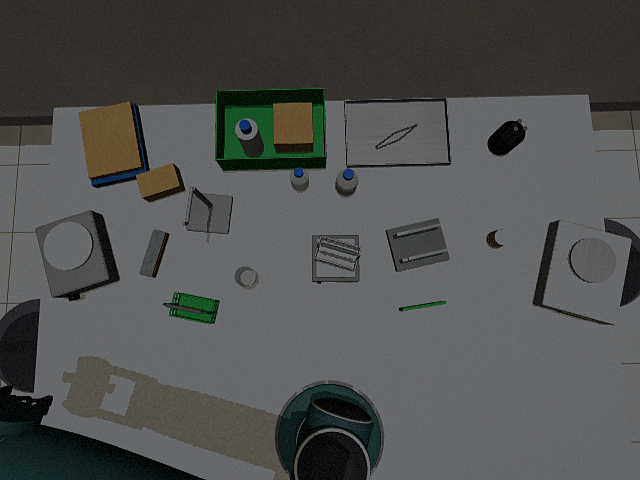

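Run:
```python
import cv2
import numpy as np
def crop(f,x0,y0,x1,y1,k,o):
    im=cv2.imread(f)[y0:y1,x0:x1]
    im=cv2.resize(im,None,fx=k,fy=k,interpolation=cv2.INTER_CUBIC)
    im=np.clip(255*(im/255.)**0.7,0,255)
    cv2.imwrite(o,im)
crop("pics/top0.png",300,210,460,320,5,"pics/c_top_a.png")
crop("pics/top0.png",130,170,260,270,6,"pics/c_top_b.png")
crop("pics/side0.png",280,230,400,380,4,"pics/c_side_a.png")
crop("pics/side0.png",290,145,360,225,7,"pics/c_side_b.png")
```

```text
[ WARN:0@0.135] global loadsave.cpp:1063 imwrite_ Unsupported depth image for selected encoder is fallbacked to CV_8U.
```

View pics/c_top_a.png

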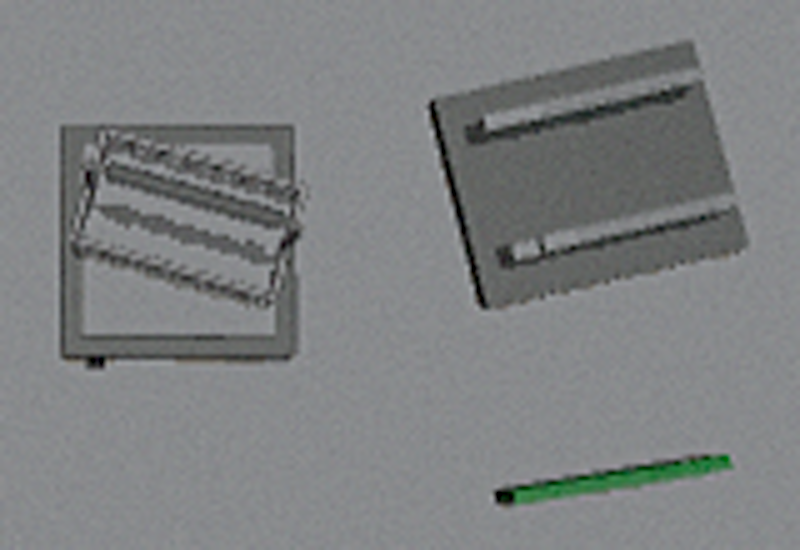

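View pics/c_top_b.png

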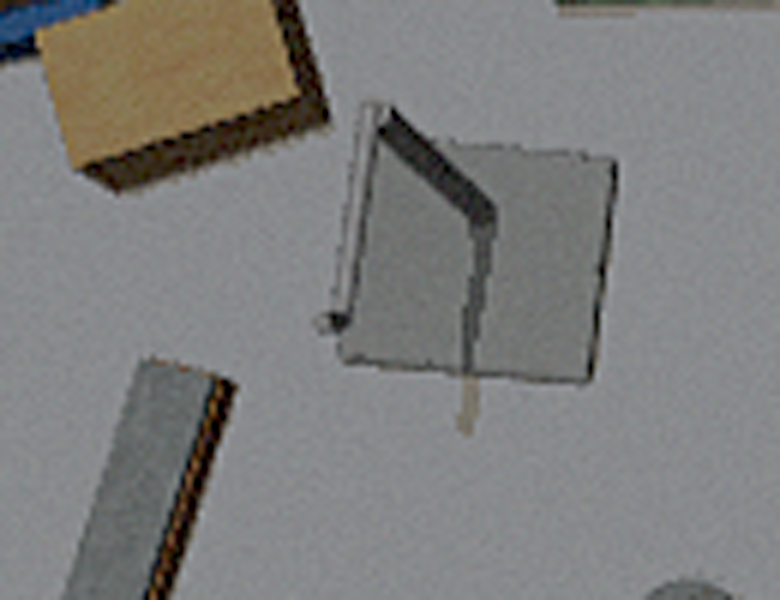

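View pics/c_side_a.png

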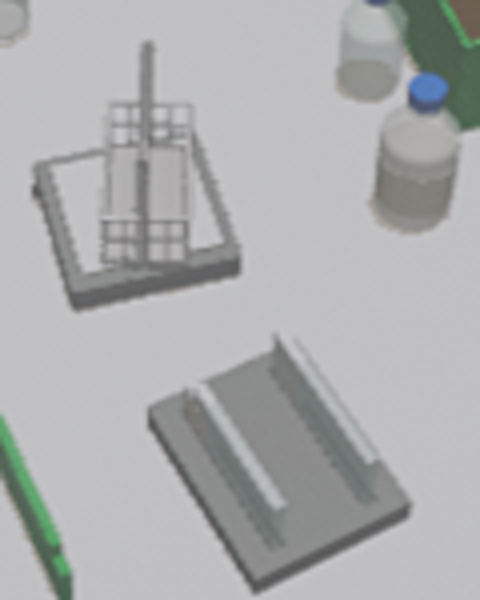

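View pics/c_side_b.png

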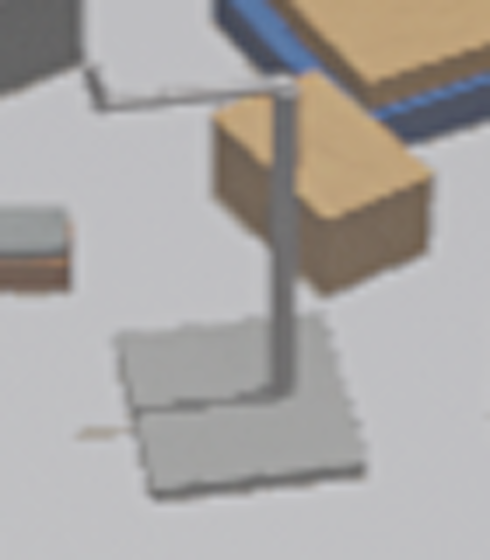

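```bash
cat > h.py <<'E'
import cv2, numpy as np
from plant import sense, grab_frame, camera_info
def crop(f,x0,y0,x1,y1,k,o,g=0.7):
    im=cv2.imread(f)[y0:y1,x0:x1]
    im=cv2.resize(im,None,fx=k,fy=k,interpolation=cv2.INTER_CUBIC)
    im=np.clip(255*(im/255.)**g,0,255).astype(np.uint8)
    for x in range(x0-x0%10+10,x1,10):
        cv2.line(im,(int((x-x0+.5)*k),0),(int((x-x0+.5)*k),8),(0,0,255),1); cv2.putText(im,str(x),(int((x-x0+.5)*k)+2,9),0,.35,(0,0,255),1)
    for y in range(y0-y0%10+10,y1,10):
        cv2.line(im,(0,int((y-y0+.5)*k)),(8,int((y-y0+.5)*k)),(0,0,255),1); cv2.putText(im,str(y),(9,int((y-y0+.5)*k)),0,.35,(0,0,255),1)
    cv2.imwrite(o,im)
def ray(cam,u,v):
    c=camera_info(cam); f=240/np.tan(np.radians(c["fov_y"]/2)); T=c["T"]
    d=np.array([(u-c["cx"])/f,-(v-c["cy"])/f,-1.]); d=T[:3,:3]@d
    return T[:3,3],d/np.linalg.norm(d)
def onz(cam,u,v,z):
    o,d=ray(cam,u,v); return o+d*(z-o[2])/d[2]
def tri(pt,ps):
    o1,d1=ray("top",*pt); o2,d2=ray("side",*ps)
    A=np.stack([d1,-d2],1); s=np.linalg.lstsq(A,o2-o1,rcond=None)[0]
    p,q=o1+s[0]*d1,o2+s[1]*d2
    return (p+q)/2,np.linalg.norm(p-q)
def proj(cam,P):
    c=camera_info(cam); f=240/np.tan(np.radians(c["fov_y"]/2)); T=c["T"]
    q=T[:3,:3].T@(np.array(P)-T[:3,3]); return np.array([c["cx"]+f*q[0]/-q[2], c["cy"]-f*q[1]/-q[2]])
E
python3 - <<'E'
from h import *
crop("pics/top0.png",308,228,366,286,10,"pics/d1.png")
crop("pics/side0.png",284,234,344,308,8,"pics/d2.png")
crop("pics/top0.png",382,214,452,274,10,"pics/d3.png")
crop("pics/side0.png",314,308,386,378,8,"pics/d4.png")
crop("pics/top0.png",180,180,236,244,9,"pics/d5.png")
crop("pics/side0.png",298,150,348,220,8,"pics/d6.png")
E
```

```text
(no output)
```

View pics/d1.png

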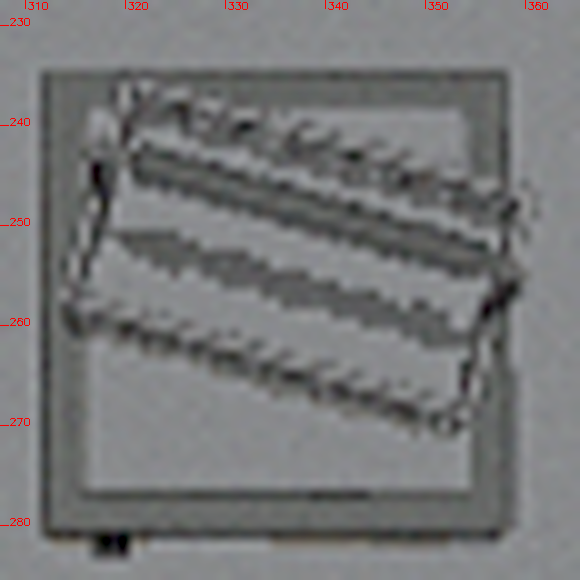

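View pics/d2.png

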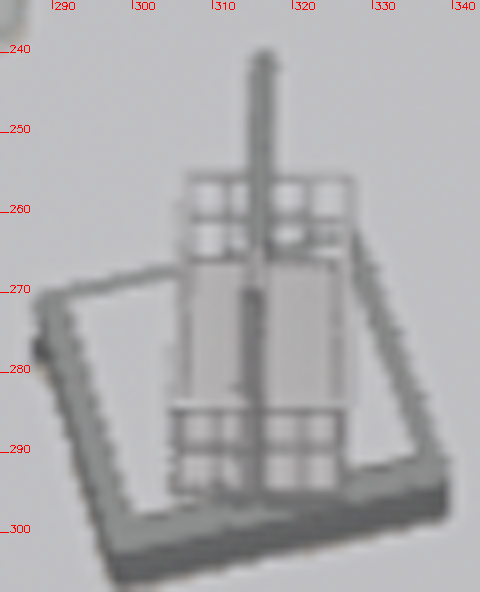

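View pics/d3.png

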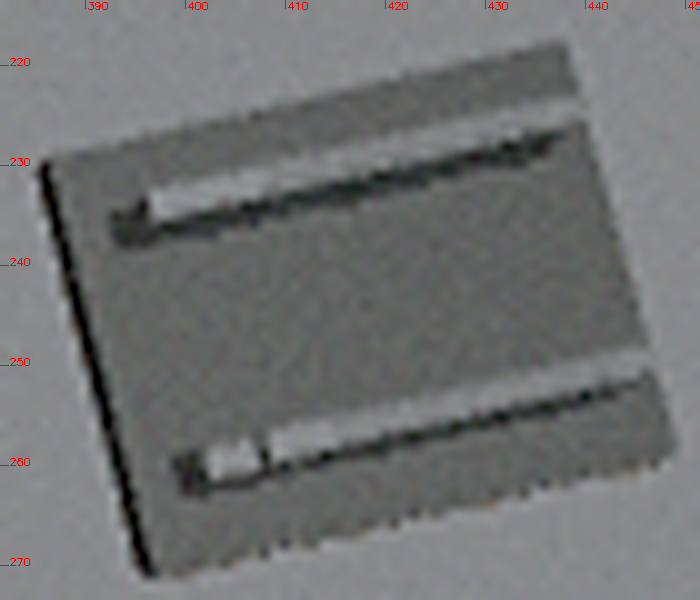

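View pics/d4.png

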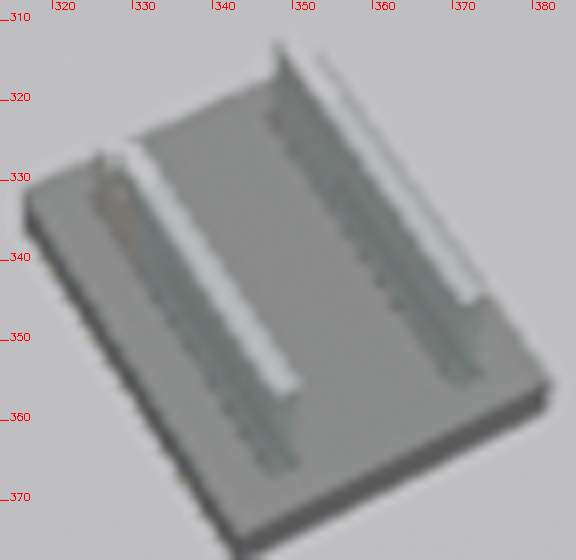

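View pics/d5.png

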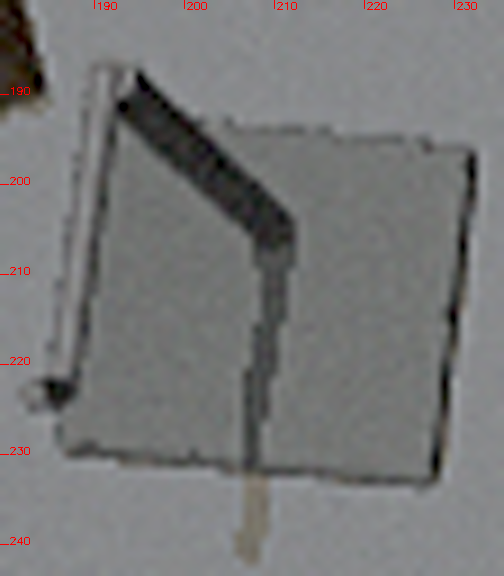

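View pics/d6.png

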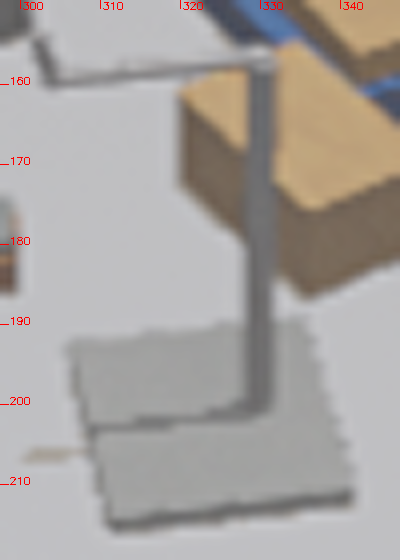

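Run:
```python
from h import *
np.set_printoptions(precision=1,suppress=True)
T=lambda n,a,b:print(n,*tri(a,b))
T("barL",(320.5,244),(316.3,241)); T("barR",(357,253.5),(315,269.5)); T("barR2",(357,253.5),(314.5,295))
# panel corners top face
c=[(312,235.3),(357.6,235.3),(358,280.7),(312,280.7)]
for q in c: print("panel",onz("top",*q,30))
for q in [(297,300.5),(337.8,291.5),(288,271.5)]: print("panel side",onz("side",*q,30))
T("panelnr",(358,280.7),(297,301)); T("panelfr",(357.6,235.3),(337.8,291.5)); T("panelnl",(312,280.7),(288,271))
# plate top edge
T("plL",(402,259.5),(326.5,327.5)); T("plR",(446,250.5),(350,356))
T("plfrontR",(446,252),(348,356)); 
for q in [(402.3,262),(402,259),(446,250.5)]: print("pl z68",onz("top",*q,68))
for q in [(327,327.5),(350.5,355.5)]: print("pl z68 side",onz("side",*q,68))
# rack corners z22
for q in [(386,230),(437.5,217.5),(448.5,258.5),(396.5,271)]: print("rack",onz("top",*q,22))
for q in [(316.5,332),(343,375),(380.5,356)]: print("rack s",onz("side",*q,22))
# hook
T("tip",(182.8,224),(301.5,154.5));T("bend",(186,222.5),(303.5,159.5));T("post",(191,188.5),(329.5,157))
for q in [(191,188),(186,222)]: print("rod200",onz("top",*q,200))
for q in [(329.5,157),(303.5,159.5)]: print("rod200 s",onz("side",*q,200))
for q in [(202,194),(232.5,196.5),(228,234),(187,230)]: print("foot",onz("top",*q,12))
for q in [(306,193),(335,190),(341,211),(311,215)]: print("foot s",onz("side",*q,12))
```

```text
barL [496.   11.6 152. ] 0.17494356321655186
barR [468.7 -79.3 137.6] 5.6933275637113425
barR2 [471.5 -87.7  36.7] 21.730278236061462
panel [536.8  33.3  30. ]
panel [533.8 -93.2  30. ]
panel [408.4 -89.6  30. ]
panel [411.3  36.1  30. ]
panel side [408.3 -87.   30. ]
panel side [530.6 -89.6  30. ]
panel side [410.1  27.5  30. ]
panelnr [408.  -89.4  30.9] 0.6703267316179696
panelfr [531.4 -92.5  33.9] 3.619553675361623
panelnl [411.8  36.2  22.1] 0.10915333642774686
plL [ 460.8 -209.7   44.1] 2.9955794994807126
plR [ 483.9 -324.5   67.3] 4.693015560180374
plfrontR [ 479.2 -323.8   68.5] 3.7245579315260704
pl z68 [ 453.4 -205.7   68. ]
pl z68 [ 461.5 -205.4   68. ]
pl z68 [ 481.4 -323.9   68. ]
pl z68 side [ 455.7 -225.7   68. ]
pl z68 side [ 487.8 -324.1   68. ]
rack [ 548.1 -173.9   22. ]
rack [ 580.1 -319.9   22. ]
rack [ 464.1 -342.8   22. ]
rack [ 432.9 -197.4   22. ]
rack s [ 433.3 -201.2   22. ]
rack s [ 461.7 -346.4   22. ]
rack s [ 573.8 -322.4   22. ]
tip [541.8 335.5 219.8] 0.8152522883634795
bend [548.2 334.  200.1] 2.2981996433292458
post [632.8 323.7 199.3] 1.0941625268175017
rod200 [634.4 323.5 200. ]
rod200 [550.6 333.9 200. ]
rod200 s [631.9 322.7 200. ]
rod200 s [547. 334. 200.]
foot [666.7 345.7  12. ]
foot [657.2 258.3  12. ]
foot [549.  270.5  12. ]
foot [563.2 386.6  12. ]
foot s [564.9 386.8  12. ]
foot s [669.8 372.6  12. ]
foot s [655.3 258.8  12. ]
foot s [550.3 269.2  12. ]
```

Run:
```python
from h import *
np.set_printoptions(precision=1,suppress=True)
def yaw(a,b): d=b-a; return np.degrees(np.arctan2(d[1],d[0]))
a,b=onz("top",321,244.2,155),onz("top",356.5,253.4,155); print(a,b,(a+b)/2,np.linalg.norm(b-a),yaw(b,a)-90)
for p,q in [((320,238.5),(357.5,248.5)),((314,259.5),(352.5,270))]:
    a2,b2=onz("top",*p,82),onz("top",*q,82); print(a2,b2,(a2+b2)/2,np.linalg.norm(b2-a2),yaw(b2,a2)-90)
# side prediction of bar ends for length 84
c=(a+b)/2; u=(a-b)/np.linalg.norm(b-a)
for s in(42,52,0,-42,-52): print(s,proj("side",c+u*s),proj("top",c+u*s))
P=[onz("top",*q,22) for q in [(386,230),(437.5,217.5),(448.5,258.5),(396.5,271)]]
print("rack c",sum(P)/4,yaw(P[0],P[1]),yaw(P[3],P[2]),yaw(P[0],P[3]),yaw(P[1],P[2]))
# predicted notched plate from rack
g=np.radians(-76.2+180); rx=np.array([np.cos(g),np.sin(g),0]); ry=np.array([-np.sin(g),np.cos(g),0])
for e in (1,-1):
  pc=sum(P)/4+35*ry; pc[2]=68; print(pc,proj("top",pc+60*e*rx),proj("side",pc+60*e*rx))
```

```text
[495.   10.4 155. ] [469.9 -76.8 155. ] [482.4 -33.2 155. ] 90.74208918990841 -16.016284769933705
[519.8  11.8  82. ] [490.8 -86.6  82. ] [505.3 -37.4  82. ] 102.66313528266235 -16.453190080308644
[464.3  29.   82. ] [434.3 -71.4  82. ] [449.3 -21.2  82. ] 104.80507757488 -16.64891893160626
42 [316.  241.5] [322.3 244.5]
52 [316. 239.] [318.4 243.5]
0 [316.1 252.2] [338.7 248.8]
-42 [316.1 263.4] [355.2 253.1]
-52 [316.1 266.2] [359.1 254.1]
rack c [ 506.3 -258.5   22. ] -77.62120460980584 -77.90533560023347 -168.46167301329172 -168.82917316441703
[ 472.3 -266.9   68. ] [403.3 260.3] [326.  322.2]
[ 472.3 -266.9   68. ] [446.3 248.6] [350.2 356. ]
```

```bash
cat >> h.py <<'E'
from scipy.spatial.transform import Rotation as R
def st():
    s=sense(); M=R.from_quat(s["eef_rot"]).as_matrix()
    print("t%.2f"%s["time_s"],"pos",np.round(s["tool_pos"],1),"jaw yaw(z) %.3f"%np.arctan2(M[1,2],M[0,2]),"ydown",np.round(M[:,1],3),"F",np.round(s["wrist_force"],1),"open %.3f"%s["opening"],"q",np.round(s["joint_positions"],2)); return s,M
def to(p,yaw=None):
    s,M=st(); turn=0
    if yaw is not None:
        y0=np.arctan2(M[1,2],M[0,2]); turn=-(yaw-y0); turn=(turn+np.pi/2)%np.pi-np.pi/2
        M=M@R.from_rotvec([0,turn,0]).as_matrix()
    print("turn %.4f (rows %.1f)"%(turn,abs(turn)/0.1499),"then shift tool m",np.round(M.T@(np.array(p)-s["tool_pos"])/1000,4))
E
python3 - <<'E'
from h import *
to([475.4,-57.2,300],-0.284)
to([475.4,-57.2,300],-0.284+np.pi)
E
```

```text
t0.10 pos [168.8 653.4 230.6] jaw yaw(z) 1.318 ydown [-0.    -0.001 -1.   ] F [ 0.  -0.1  0.2] open 1.002 q [ 1.28  0.12  1.44 -0.    1.58 -0.04]
turn -1.5396 (rows 10.3) then shift tool m [-0.5963 -0.0687 -0.4934]
t0.10 pos [168.8 653.4 230.6] jaw yaw(z) 1.318 ydown [-0.    -0.001 -1.   ] F [ 0.  -0.1  0.2] open 1.002 q [ 1.28  0.12  1.44 -0.    1.58 -0.04]
turn -1.5396 (rows 10.3) then shift tool m [-0.5963 -0.0687 -0.4934]
```

Emit:
step_arm([
  [0,-0.03,0,0.145],
  [0,-0.03,0,0.146],
  [0,-0.01,0,0.146],
  [0,0,0,0.146],
  [0,0,0,0.146],
  [0,0,0,0.146],
  [0,0,0,0.146],
  [0,0,0,0.146],
  [0,0,0,0.145],
  [0,0,0,0.145],
], grip=0, newtons=60)

```text
time_s: 1.1
tool_pos: [168.8, 653.5, 300.8]
eef_rot: [0.463, -0.535, 0.535, -0.462]
wrist_force: [-0.6, -0.1, -0.4]
opening: 1.004
```

Emit:
step_arm([
  [0.03,0,0.025,0.145],
  [0.03,0,0.025,0],
  [0.03,0,0.025,0],
  [0.03,0,0.025,0],
  [0.03,0,0.025,0],
  [0.03,0,0.025,0],
  [0.03,0,0.025,0],
  [0.03,0,0.025,0],
  [0.03,0,0.025,0],
  [0.03,0,0.025,0],
])

```text
time_s: 2.1
tool_pos: [329.9, 296.6, 301.1]
eef_rot: [0.424, -0.566, 0.566, -0.424]
wrist_force: [0.7, 0.9, -0.6]
opening: 1.002
```

Emit:
step_arm([
  [0.03,0,0.025,0],
  [0.03,0,0.025,0],
  [0.03,0,0.025,0],
  [0.03,0,0.025,0],
  [0.03,0,0.025,0],
  [0.03,0,0.025,0],
  [0.03,0,0.025,0],
  [0.03,0,0.025,0],
  [0.03,0,0.025,0],
  [0.02,0,0.02,0],
])

```text
time_s: 3.1
tool_pos: [484.0, -51.1, 301.0]
eef_rot: [-0.424, 0.566, -0.566, 0.424]
wrist_force: [0.6, 1.0, 0.2]
opening: 1.001
```

Run:
```python
from h import *
to([475.4,-57.2,136],-0.284)
```

```text
t3.10 pos [484.  -51.1 301. ] jaw yaw(z) -0.285 ydown [-0. -0. -1.] F [0.6 1.  0.2] open 1.001 q [-0.16 -0.31  1.72 -0.    1.73  0.13]
turn -0.0014 (rows 0.0) then shift tool m [ 0.0082  0.165  -0.0065]
```

Emit:
step_arm([
  [0.008,0.01,-0.006,0],
  [0,0.025,0,0],
  [0,0.03,0,0],
  [0,0.03,0,0],
  [0,0.03,0,0],
  [0,0.025,0,0],
  [0,0.015,0,0],
  [0,0,0,0],
])

```text
time_s: 3.9
tool_pos: [474.7, -54.5, 134.4]
eef_rot: [-0.425, 0.566, -0.565, 0.424]
wrist_force: [-0.6, 0.0, 0.7]
opening: 1.0
```

Run:
```python
from h import *
to([475.4,-57.2,136],-0.284)
cv2.imwrite("pics/side1.png",grab_frame("side")[:,:,::-1]); crop("pics/side1.png",260,200,370,310,7,"pics/e1.png")
```

```text
t3.90 pos [474.7 -54.5 134.4] jaw yaw(z) -0.284 ydown [-0.003  0.    -1.   ] F [-0.6  0.   0.7] open 1.000 q [-0.17 -0.28  1.97 -0.    1.45  0.12]
turn 0.0002 (rows 0.0) then shift tool m [ 0.0024 -0.0016  0.0014]
```

View pics/e1.png

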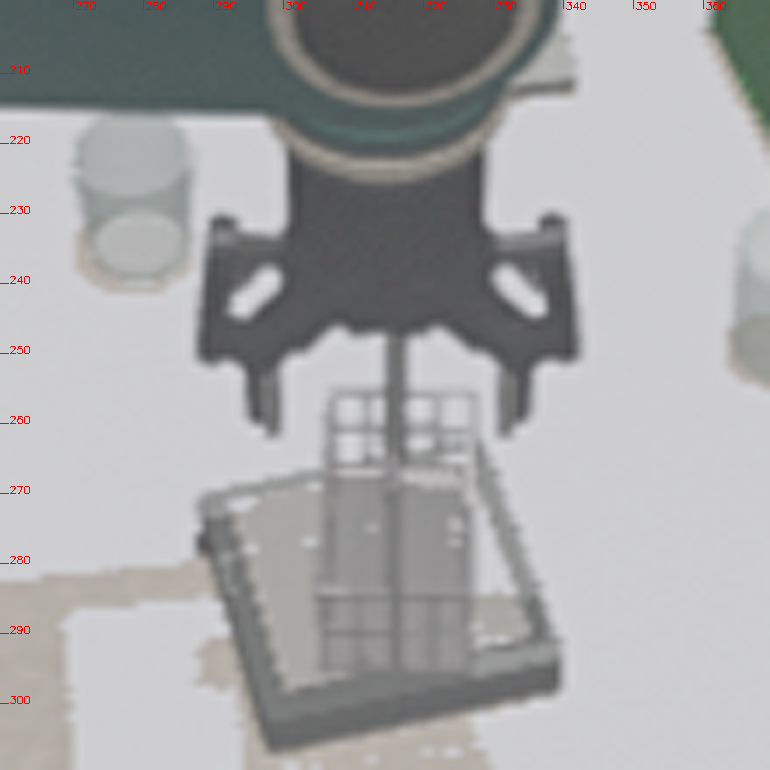

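Emit:
step_arm([
  [0.002,0,0.001,0],
  [0,0,0,0],
  [0,0,0,0],
  [0,0,0,0],
  [0,0,0,0],
  [0,0,0,0],
  [0,0,0,0],
  [0,0,0,0],
], grip=1, newtons=60)

```text
time_s: 4.75
tool_pos: [476.3, -57.1, 136.6]
eef_rot: [0.424, -0.566, 0.566, -0.424]
wrist_force: [0.4, -0.2, 5.4]
opening: 0.089
```

Run:
```python
from h import *
np.set_printoptions(precision=1,suppress=True)
for q in [(175,292),(219,298),(214,323),(167,316)]: print("green rim",onz("top",*q,52))
for q in [(164,304),(215,311)]: print("green bar",onz("top",*q,125))
h=np.array([577,330.5]); d=np.array([np.cos(-.12),np.sin(-.12)]); n=np.array([-d[1],d[0]])
for k in (-85,0):
    p=h+k*d-25*n; print(k,p); to([p[0],p[1],232],-0.12)
```

```text
green rim [388.6 403.6  52. ]
green rim [370.  285.4  52. ]
green rim [304.7 298.   52. ]
green rim [325.8 423.4  52. ]
green bar [357.2 407.2 125. ]
green bar [337. 279. 125.]
-85 [489.6 315.9]
t4.75 pos [476.3 -57.1 136.6] jaw yaw(z) -0.284 ydown [ 0. -0. -1.] F [ 0.4 -0.2  5.4] open 0.089 q [-0.2 -0.3  2.  -0.   1.4  0.1]
turn -0.1640 (rows 1.1) then shift tool m [-0.4 -0.1 -0. ]
0 [574.  305.7]
t4.75 pos [476.3 -57.1 136.6] jaw yaw(z) -0.284 ydown [ 0. -0. -1.] F [ 0.4 -0.2  5.4] open 0.089 q [-0.2 -0.3  2.  -0.   1.4  0.1]
turn -0.1640 (rows 1.1) then shift tool m [-0.4 -0.1  0.1]
```

Emit:
step_arm([
  [0,-0.005,0,0],
  [0,-0.01,0,0],
  [0,-0.02,0,0],
  [0,-0.02,0,0],
  [0,-0.02,0,0],
  [0,-0.015,0,0],
  [0,-0.006,0,0],
  [0,0,0,-0.082],
  [0,0,0,-0.082],
  [0,0,0,0],
])

```text
time_s: 5.75
tool_pos: [475.9, -57.1, 231.8]
eef_rot: [-0.47, 0.529, -0.529, 0.469]
wrist_force: [0.0, -0.1, -1.8]
opening: 0.096
```

Run:
```python
from h import *
to([489.6,315.9,232],-0.12)
cv2.imwrite("pics/side2.png",grab_frame("side")[:,:,::-1]); crop("pics/side2.png",260,180,370,290,7,"pics/e2.png")
```

```text
t5.75 pos [475.9 -57.1 231.8] jaw yaw(z) -0.119 ydown [-0.001  0.    -1.   ] F [ 0.  -0.1 -1.8] open 0.096 q [-0.17 -0.32  1.84 -0.    1.62 -0.05]
turn 0.0014 (rows 0.0) then shift tool m [-3.719e-01 -2.000e-04 -3.110e-02]
```

View pics/e2.png

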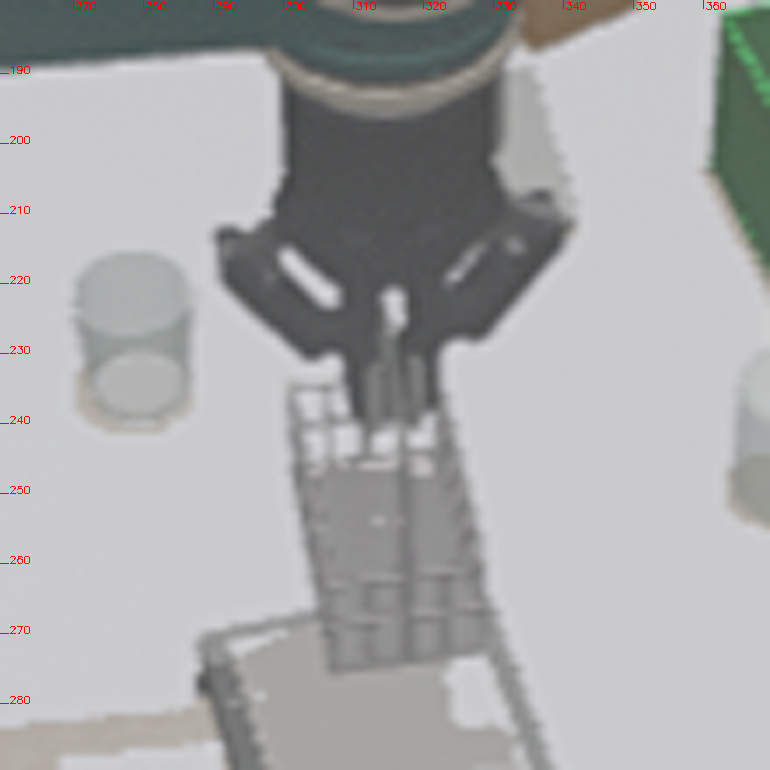

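Emit:
step_arm([
  [-0.01,0,0,0],
  [-0.025,0,-0.002,0],
  [-0.035,0,-0.003,0],
  [-0.04,0,-0.004,0],
  [-0.04,0,-0.004,0],
  [-0.04,0,-0.004,0],
  [-0.04,0,-0.004,0],
  [-0.04,0,-0.004,0],
  [-0.04,0,-0.003,0],
  [-0.03,0,-0.002,0],
])

```text
time_s: 6.8
tool_pos: [486.2, 286.9, 232.0]
eef_rot: [-0.469, 0.529, -0.529, 0.469]
wrist_force: [0.2, 0.2, -2.0]
opening: 0.092
```

Emit:
step_arm([
  [-0.02,0,-0.001,0],
  [-0.009,0,0,0],
  [-0.003,0,0,0],
  [0,0,0,0],
  [0,0,0,0],
  [0,0,0,0],
])

```text
time_s: 7.4
tool_pos: [490.0, 315.1, 232.5]
eef_rot: [0.469, -0.529, 0.529, -0.469]
wrist_force: [0.1, -0.3, -1.6]
opening: 0.095
```

Run:
```python
from h import *
to([489.6,315.9,232],-0.12)
for c in("side","top"): cv2.imwrite(f"pics/{c}3.png",grab_frame(c)[:,:,::-1])
crop("pics/side3.png",250,110,360,220,7,"pics/e3.png")
crop("pics/top3.png",160,170,270,280,7,"pics/e3t.png")
```

```text
t7.40 pos [490.  315.1 232.5] jaw yaw(z) -0.121 ydown [ 0.  0. -1.] F [ 0.1 -0.3 -1.6] open 0.095 q [ 0.53 -0.09  1.64 -0.    1.58  0.65]
turn -0.0011 (rows 0.0) then shift tool m [-0.0007  0.0005 -0.0005]
```

View pics/e3.png

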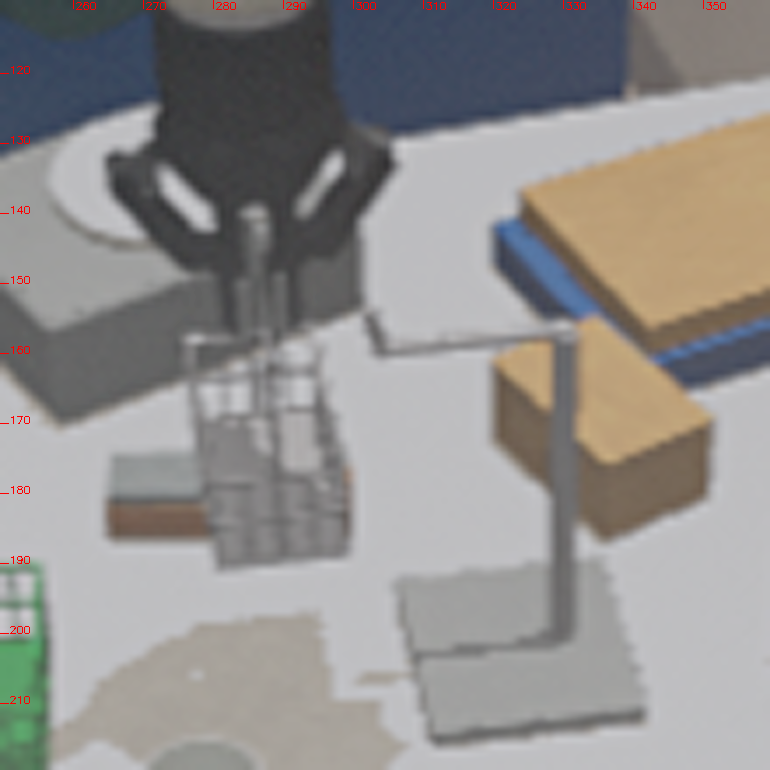

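View pics/e3t.png

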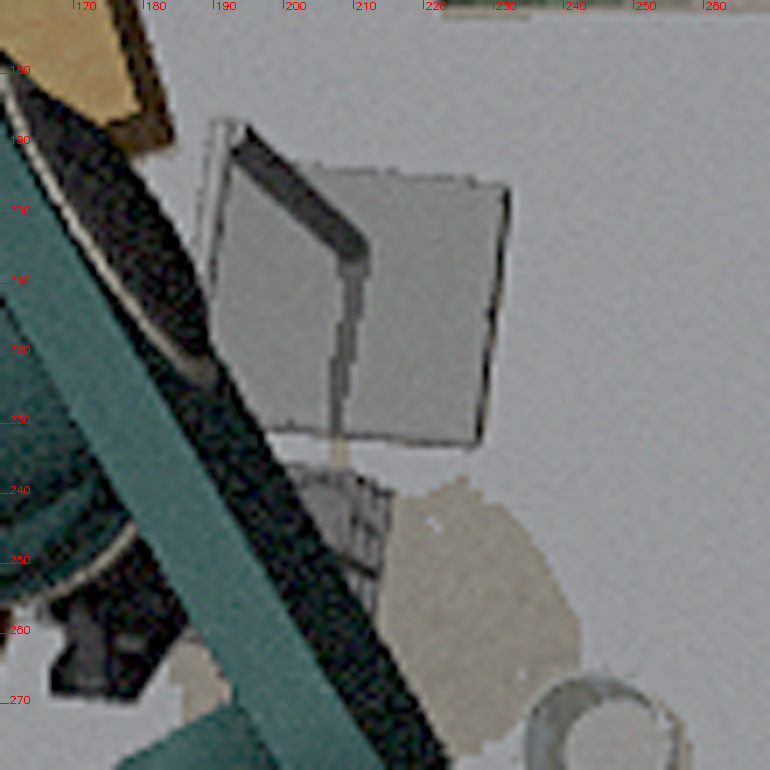

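Emit:
step_arm([
  [0,0,0.01,0],
  [0,0,0.015,0],
  [0,0,0.015,0],
  [0,0,0.015,0],
  [0,0,0.015,0],
  [0,0,0.01,0],
  [0,0,0.005,0],
  [0,0,0,0],
  [0,0,0,0],
])

```text
time_s: 8.4
tool_pos: [574.0, 305.9, 232.3]
eef_rot: [-0.469, 0.529, -0.529, 0.469]
wrist_force: [0.3, 0.2, -1.1]
opening: 0.091
```

Run:
```python
from h import *
to([574,305.7,190],-0.12)
for c in("side",): cv2.imwrite(f"pics/{c}4.png",grab_frame(c)[:,:,::-1])
crop("pics/side4.png",250,110,360,220,7,"pics/e4.png")
```

```text
t8.40 pos [574.  305.9 232.3] jaw yaw(z) -0.120 ydown [-0.  0. -1.] F [ 0.3  0.2 -1.1] open 0.091 q [0.45 0.06 1.5  0.   1.58 0.57]
turn 0.0001 (rows 0.0) then shift tool m [0.0002 0.0423 0.    ]
```

View pics/e4.png

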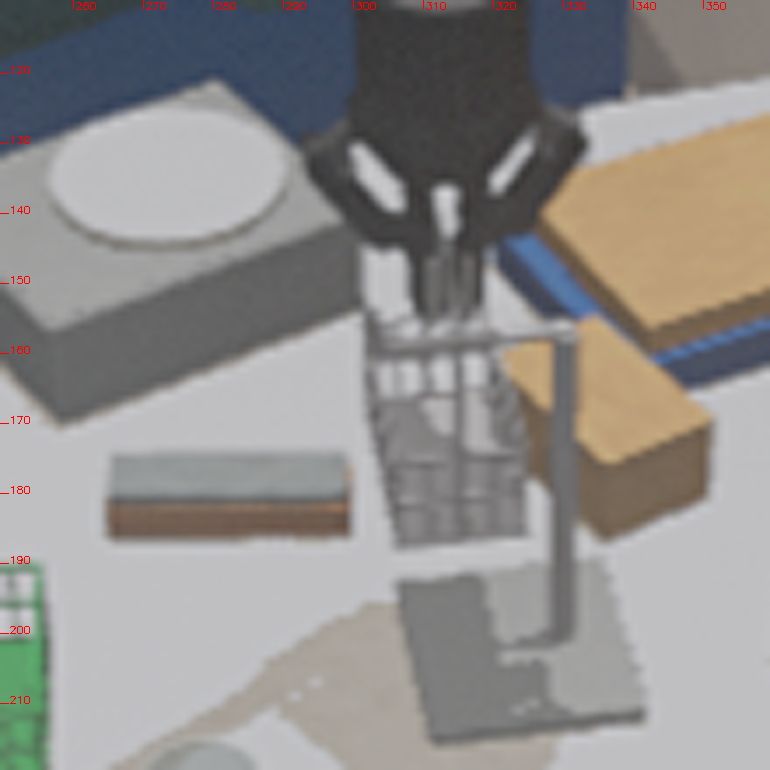

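Emit:
step_arm([
  [0,0.008,0,0],
  [0,0.01,0,0],
  [0,0.01,0,0],
  [0,0.006,0,0],
  [0,0.003,0,0],
  [0,0.0015,0,0],
  [0,0.0015,0,0],
  [0,0,0,0],
])

```text
time_s: 9.25
tool_pos: [574.3, 305.8, 192.4]
eef_rot: [0.469, -0.529, 0.529, -0.469]
wrist_force: [0.1, 0.2, -0.8]
opening: 0.095
```

Emit:
step_arm([
  [0,0.001,0,0],
  [0,0.001,0,0],
  [0,0,0,0],
])

```text
time_s: 9.55
tool_pos: [574.3, 305.8, 190.4]
eef_rot: [0.469, -0.529, 0.529, -0.469]
wrist_force: [0.5, -0.4, 0.0]
opening: 0.095
```

Emit:
step_arm([
  [0,0.001,0,0],
  [0,0.001,0,0],
  [0,0,0,0],
])

```text
time_s: 9.85
tool_pos: [574.6, 305.8, 189.4]
eef_rot: [0.469, -0.529, 0.529, -0.47]
wrist_force: [-1.7, -2.2, 7.5]
opening: 0.091
```

Run:
```python
from h import *
st()
for c in("side",): cv2.imwrite(f"pics/{c}5.png",grab_frame(c)[:,:,::-1])
crop("pics/side5.png",290,130,350,200,8,"pics/e5.png")
```

```text
t9.85 pos [574.6 305.8 189.4] jaw yaw(z) -0.120 ydown [ 0.001  0.    -1.   ] F [-1.7 -2.2  7.5] open 0.091 q [ 0.45  0.08  1.55 -0.    1.51  0.57]
```

View pics/e5.png

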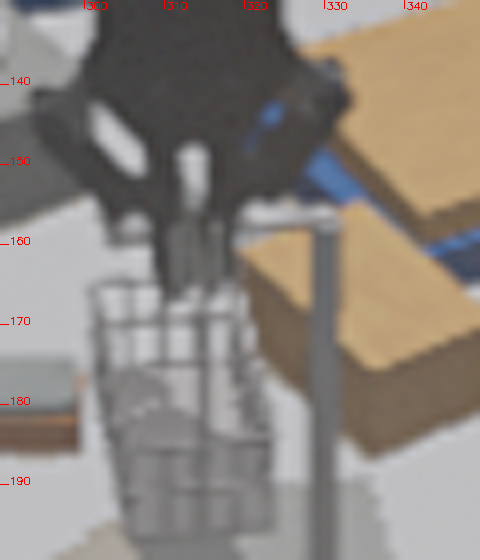

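Emit:
step_arm([
  [0,-0.001,0,0],
  [0,0,0,0],
  [0,0,0,0],
  [0,0,0,0],
  [0,0,0,0],
  [0,0,0,0],
], grip=0.6)

```text
time_s: 10.5
tool_pos: [574.2, 305.8, 189.2]
eef_rot: [-0.469, 0.529, -0.529, 0.469]
wrist_force: [-0.6, 0.6, 0.0]
opening: 0.398
```

Run:
```python
from h import *
st()
for c in("side",): cv2.imwrite(f"pics/{c}6.png",grab_frame(c)[:,:,::-1])
crop("pics/side6.png",290,130,350,200,8,"pics/e6.png")
```

```text
t10.50 pos [574.2 305.8 189.2] jaw yaw(z) -0.120 ydown [-0. -0. -1.] F [-0.6  0.6  0. ] open 0.398 q [ 0.45  0.08  1.55 -0.    1.51  0.57]
```

View pics/e6.png

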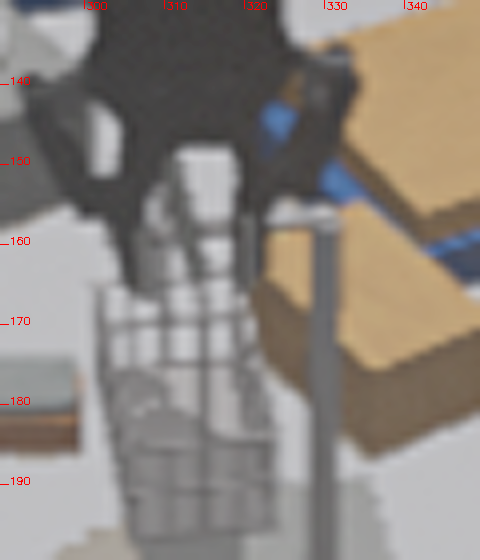

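Emit:
step_arm([
  [0,-0.005,0,0],
  [0,-0.01,0,0],
  [0,-0.015,0,0],
  [0,-0.02,0,0],
  [0,-0.025,0,0],
  [0,-0.025,0,0],
  [0,-0.015,0,0],
  [0.04,0,0,0],
  [0.04,0,0,0],
  [0.04,0,0,0],
])

```text
time_s: 11.55
tool_pos: [559.5, 185.5, 304.8]
eef_rot: [0.469, -0.529, 0.529, -0.469]
wrist_force: [-0.1, -0.5, 0.5]
opening: 0.403
```

Run:
```python
from h import *
st()
for c in("side","top"): cv2.imwrite(f"pics/{c}7.png",grab_frame(c)[:,:,::-1])
crop("pics/side7.png",280,130,360,220,6,"pics/e7.png")
crop("pics/top7.png",160,170,270,280,5,"pics/e7t.png")
```

```text
t11.55 pos [559.5 185.5 304.8] jaw yaw(z) -0.119 ydown [ 0.  0. -1.] F [-0.1 -0.5  0.5] open 0.403 q [ 0.28 -0.08  1.52 -0.    1.7   0.4 ]
```

View pics/e7.png

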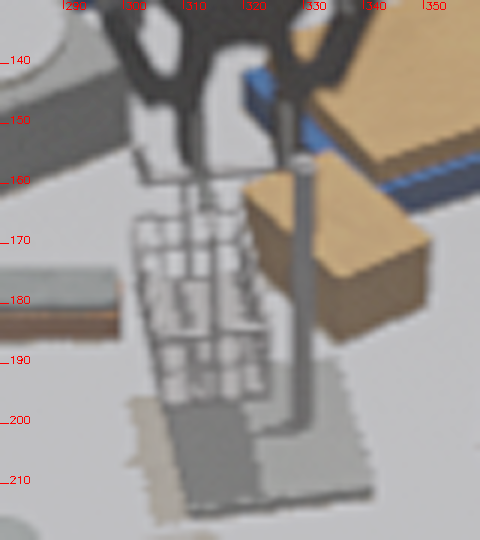

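View pics/e7t.png

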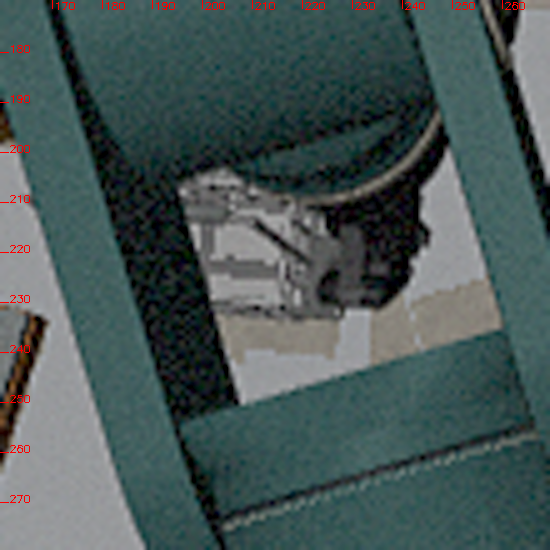

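Run:
```python
from h import *
np.set_printoptions(precision=1,suppress=True)
im=cv2.imread("pics/top0.png",0).astype(float)
for u in range(410,445,4):
    v0=259.5-(u-402)*0.213
    vs=np.arange(v0-9,v0+9,0.5); p=cv2.remap(im,np.full((1,len(vs)),u,np.float32),vs[None].astype(np.float32),1)[0]
    print(u,round(v0,1),p[::2].astype(int))
ims=cv2.imread("pics/side0.png",0).astype(float)
for v in range(332,352,4): print(v, ims[v,325:352].astype(int))
to([477.7,-300.3,305],0.2)
```

```text
410 257.8 [ 69  69  62  63  62  64  63  68 100 110 109  37  35  54  65  66  68  61]
414 256.9 [ 64  63  60  61  63  60  68  73 109 112 106  16  35  63  67  65  65  66]
418 256.1 [ 60  62  61  64  68  65  64  75  96 102  91  34  37  71  63  68  70  64]
422 255.2 [ 64  68  69  66  65  64  64  75 102 100  75  30  44  67  64  66  66  66]
426 254.4 [62 63 64 63 66 66 64 72 92 99 79 44 44 67 67 68 67 64 62]
430 253.5 [ 66  64  63  63  65  64  65  75  95 103  78  38  46  67  64  64  64  62]
434 252.7 [62 63 63 61 61 62 63 74 93 99 68 33 55 70 66 64 65 61]
438 251.8 [63 60 62 64 67 62 59 80 92 96 60 31 61 65 69 63 62 61]
442 251.0 [64 63 63 57 62 63 63 85 94 82 49 24 63 64 60 65 64 62 59]
332 [ 91  80  85  93  97  83 102 136 157 159 142 110 105 105 106 107 107 107
 106 107 108 106 107 107 107 107 108]
336 [109 106  95  84  87  86  87  83  85 115 149 160 152 129 109 106 107 107
 107 107 107 108 107 106 107 107 106]
340 [107 107 107 108 100  85  84  86  83  82  83  95 131 158 161 151 127 105
 105 106 108 107 107 108 107 107 108]
344 [108 109 108 107 107 109 108  94  79  83  80  79  82  85 105 141 160 160
 142 110 105 107 107 107 107 108 107]
348 [ 61  65  93 109 108 107 108 108 107  99  82  85  86  80  78  82  88 126
 157 162 152 129 108 106 106 107 108]
t11.65 pos [559.6 183.3 305.6] jaw yaw(z) -0.123 ydown [ 0. -0. -1.] F [-0.2  0.6  0.9] open 0.398 q [ 0.3 -0.1  1.5 -0.   1.7  0.4]
turn -0.3229 (rows 2.2) then shift tool m [ 0.5  0.  -0.2]
```

Run:
```python
from h import *
np.set_printoptions(precision=2,suppress=True)
a,b=onz("top",410,257.75,68),onz("top",442,250,68)
d=(b-a)/np.linalg.norm(b-a); print(a,b,np.degrees(np.arctan2(d[1],d[0])))
for y in(-265,-300): print("top x at y",y,a[0]+(y-a[1])*d[0]/d[1])
a,b=onz("side",335.0,334,68),onz("side",344.2,348,68); d=b-a
for y in(-265,-300): print("side x at y",y,a[0]+(y-a[1])*d[0]/d[1])
print(tri((442,250),(347.5,352.5)))
to([478,-300.3,305],0.2)
```

```text
[ 464.3  -226.83   68.  ] [ 483.04 -313.32   68.  ] -77.77286469651723
top x at y -265 472.5686538518223
top x at y -300 480.15327435486165
side x at y -265 472.5926414868737
side x at y -300 479.727011514117
(array([ 483.21, -313.42,   67.73]), np.float64(0.27220359603621924))
t11.65 pos [559.6 183.3 305.6] jaw yaw(z) -0.123 ydown [ 0. -0. -1.] F [-0.2  0.6  0.9] open 0.398 q [ 0.27 -0.08  1.52 -0.    1.7   0.4 ]
turn -0.3229 (rows 2.2) then shift tool m [ 0.46  0.   -0.18]
```

Run:
```python
from h import *
np.set_printoptions(precision=4,suppress=True)
to([480.1,-300.2,150],0.211)
```

```text
t11.65 pos [559.6 183.3 305.6] jaw yaw(z) -0.123 ydown [ 0.001 -0.    -1.   ] F [-0.2  0.6  0.9] open 0.398 q [ 0.27 -0.08  1.52 -0.    1.7   0.4 ]
turn -0.3339 (rows 2.2) then shift tool m [ 0.456   0.1557 -0.1792]
```

Emit:
step_arm([
  [0,0,0,-0.111],
  [0,0,0,-0.111],
  [0,0,0,-0.112],
  [0.03,0,-0.012,0],
  [0.04,0,-0.016,0],
  [0.04,0,-0.016,0],
  [0.04,0,-0.016,0],
  [0.04,0,-0.016,0],
  [0.04,0,-0.016,0],
  [0.04,0,-0.016,0],
])

```text
time_s: 12.65
tool_pos: [511.3, -101.4, 305.0]
eef_rot: [-0.55, 0.443, -0.444, 0.551]
wrist_force: [0.3, -0.2, 0.6]
opening: 0.4
```

Emit:
step_arm([
  [0.04,0,-0.016,0],
  [0.04,0.01,-0.016,0],
  [0.04,0.02,-0.015,0],
  [0.03,0.03,-0.012,0],
  [0.025,0.03,-0.009,0],
  [0.01,0.03,-0.003,0],
  [0,0.02,0,0],
  [0,0.016,0,0],
  [0,0,0,0],
  [0,0,0,0],
])

```text
time_s: 13.65
tool_pos: [482.0, -295.8, 149.3]
eef_rot: [-0.551, 0.443, -0.444, 0.551]
wrist_force: [-0.4, -0.9, 0.9]
opening: 0.4
```

Run:
```python
from h import *
np.set_printoptions(precision=4,suppress=True)
to([480.1,-300.2,27],0.211)
for c in("side",): cv2.imwrite(f"pics/{c}8.png",grab_frame(c)[:,:,::-1])
crop("pics/side8.png",300,270,400,370,7,"pics/e8.png")
crop("pics/side8.png",280,130,360,220,6,"pics/e8b.png")
```

```text
t13.65 pos [ 482.  -295.8  149.3] jaw yaw(z) 0.215 ydown [ 0.001 -0.    -1.   ] F [-0.4 -0.9  0.9] open 0.400 q [-0.6  -0.09  1.78  0.    1.45 -0.81]
turn 0.0035 (rows 0.0) then shift tool m [ 0.0038  0.1223 -0.0029]
```

View pics/e8.png

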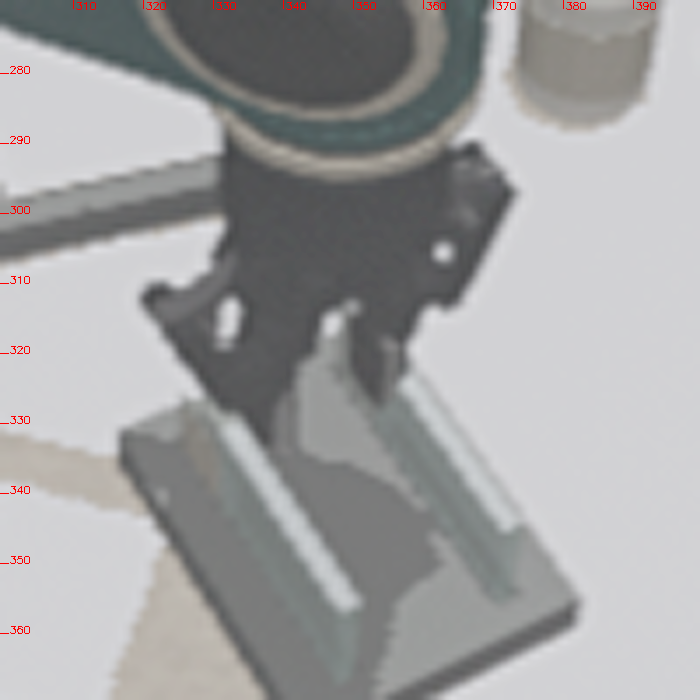

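View pics/e8b.png

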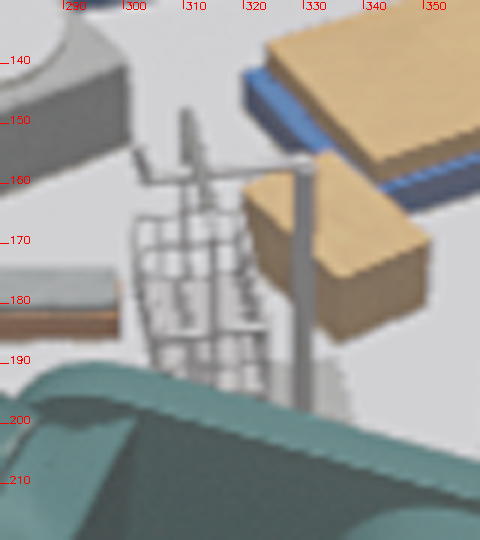

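Emit:
step_arm([
  [0.004,0.01,-0.003,0.0],
  [0,0.025,0,0],
  [0,0.02,0,0],
  [0,0.015,0,0],
  [0,0,0,0],
  [0,0,0,0],
])

```text
time_s: 14.3
tool_pos: [479.7, -300.7, 78.9]
eef_rot: [-0.551, 0.444, -0.444, 0.551]
wrist_force: [0.1, 0.9, 0.1]
opening: 0.398
```

Run:
```python
from h import *
np.set_printoptions(precision=4,suppress=True)
to([480.1,-300.2,27],0.211)
for c in("side",): cv2.imwrite(f"pics/{c}9.png",grab_frame(c)[:,:,::-1])
crop("pics/side9.png",300,290,390,380,8,"pics/e9.png")
```

```text
t14.30 pos [ 479.7 -300.7   78.9] jaw yaw(z) 0.214 ydown [ 0. -0. -1.] F [0.1 0.9 0.1] open 0.398 q [-0.61 -0.04  1.85 -0.    1.33 -0.82]
turn 0.0030 (rows 0.0) then shift tool m [-0.0005  0.0519  0.0005]
```

View pics/e9.png

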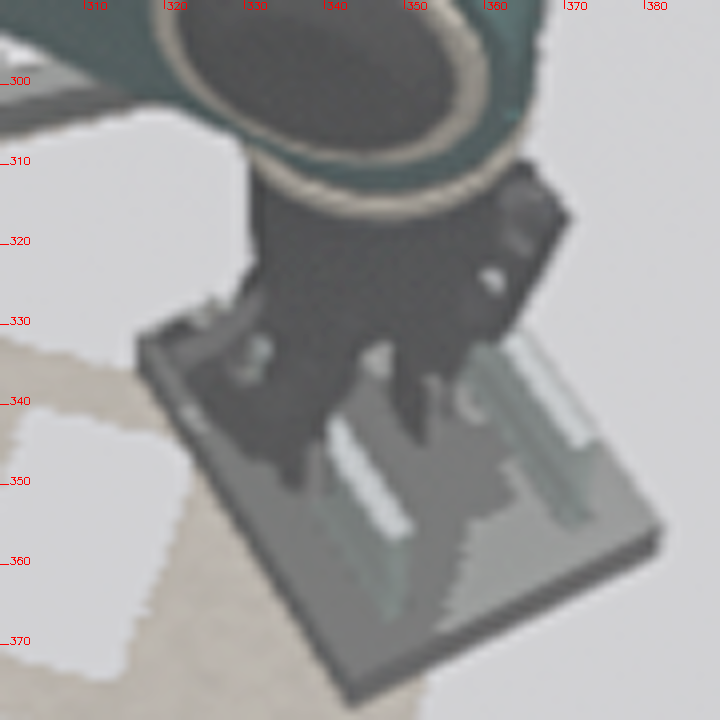

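Emit:
step_arm([
  [0,0.01,0,0],
  [0,0.012,0,0],
  [0,0.012,0,0],
  [0,0.01,0,0],
  [0,0.006,0,0],
  [0,0,0,0],
])

```text
time_s: 14.95
tool_pos: [479.1, -300.3, 27.1]
eef_rot: [0.551, -0.444, 0.443, -0.55]
wrist_force: [-0.5, 0.4, 0.0]
opening: 0.401
```

Emit:
step_arm([
  [0,0,0,0],
  [0,0,0,0],
  [0,0,0,0],
  [0,0,0,0],
  [0,0,0,0],
], grip=1, newtons=30)

```text
time_s: 15.45
tool_pos: [479.8, -300.7, 28.8]
eef_rot: [-0.55, 0.443, -0.444, 0.551]
wrist_force: [0.7, 0.3, 4.0]
opening: 0.087
```

Emit:
step_arm([
  [0,0,0,0],
  [0,-0.003,0,0],
  [0,-0.005,0,0],
  [0,-0.01,0,0],
  [0,-0.015,0,0],
  [0,-0.02,0,0],
  [0,-0.02,0,0],
  [0,-0.012,0,0],
  [0,0,0,0],
  [0,0,0,0],
], newtons=60)

```text
time_s: 16.45
tool_pos: [479.3, -300.5, 113.1]
eef_rot: [0.551, -0.444, 0.444, -0.55]
wrist_force: [0.1, 0.6, -1.9]
opening: 0.089
```

Run:
```python
from h import *
np.set_printoptions(precision=4,suppress=True)
s,M=st(); print(s["moment"])
to([445,-112.5,115],np.radians(-1.3))
for c in("side","top"): cv2.imwrite(f"pics/{c}10.png",grab_frame(c)[:,:,::-1])
crop("pics/side10.png",300,270,400,370,7,"pics/e10.png")
crop("pics/top10.png",380,200,460,280,8,"pics/e10t.png")
```

```text
t16.45 pos [ 479.3 -300.5  113.1] jaw yaw(z) 0.214 ydown [-0. -0. -1.] F [ 0.1  0.6 -1.9] open 0.089 q [-0.6  -0.06  1.82 -0.    1.39 -0.82]
[-0.039   0.0153 -0.0046]
t16.45 pos [ 479.3 -300.5  113.1] jaw yaw(z) 0.214 ydown [-0. -0. -1.] F [ 0.1  0.6 -1.9] open 0.089 q [-0.6  -0.06  1.82 -0.    1.39 -0.82]
turn 0.2367 (rows 1.6) then shift tool m [-0.1872 -0.0019 -0.0386]
```

View pics/e10.png

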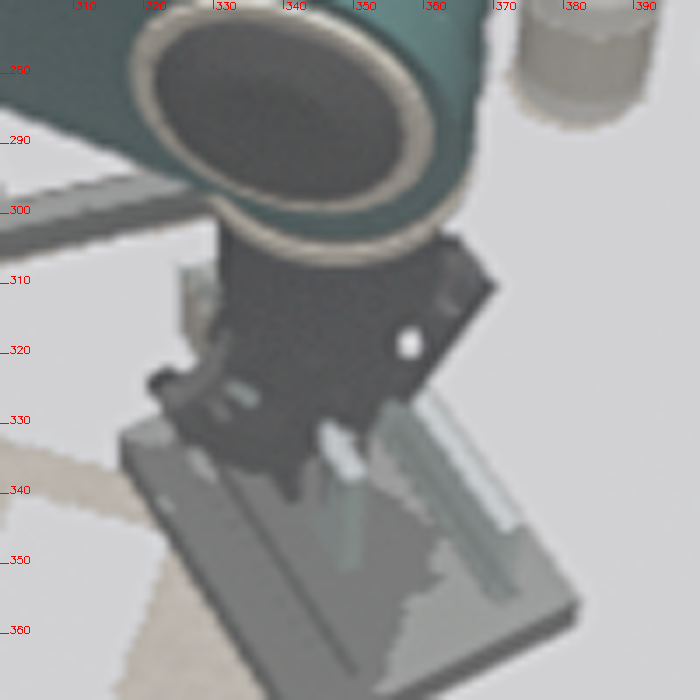

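View pics/e10t.png

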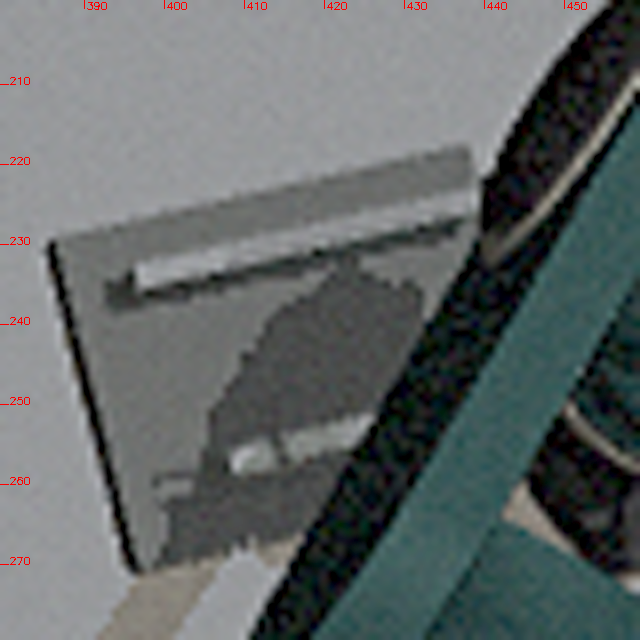

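Emit:
step_arm([
  [0,0,0,0.118],
  [-0.01,0,-0.002,0.118],
  [-0.02,0,-0.004,0],
  [-0.03,0,-0.006,0],
  [-0.035,0,-0.007,0],
  [-0.035,0,-0.007,0],
  [-0.03,0,-0.006,0],
  [-0.018,0,-0.004,0],
  [-0.009,0,-0.002,0],
  [0,0,0,0],
])

```text
time_s: 17.55
tool_pos: [444.3, -112.4, 112.9]
eef_rot: [-0.495, 0.505, -0.505, 0.495]
wrist_force: [-0.0, -1.4, -1.2]
opening: 0.083
```

Run:
```python
from h import *
np.set_printoptions(precision=4,suppress=True)
to([445,-112.5,51],np.radians(-1.3))
for c in("side","top"): cv2.imwrite(f"pics/{c}11.png",grab_frame(c)[:,:,::-1])
crop("pics/side11.png",270,220,370,320,7,"pics/e11.png")
crop("pics/top11.png",300,200,400,300,7,"pics/e11t.png")
```

```text
t17.55 pos [ 444.3 -112.4  112.9] jaw yaw(z) -0.021 ydown [-0.001  0.    -1.   ] F [-0.  -1.4 -1.2] open 0.083 q [-0.3  -0.32  2.04 -0.    1.42 -0.28]
turn 0.0019 (rows 0.0) then shift tool m [0.0001 0.0619 0.0008]
```

View pics/e11.png

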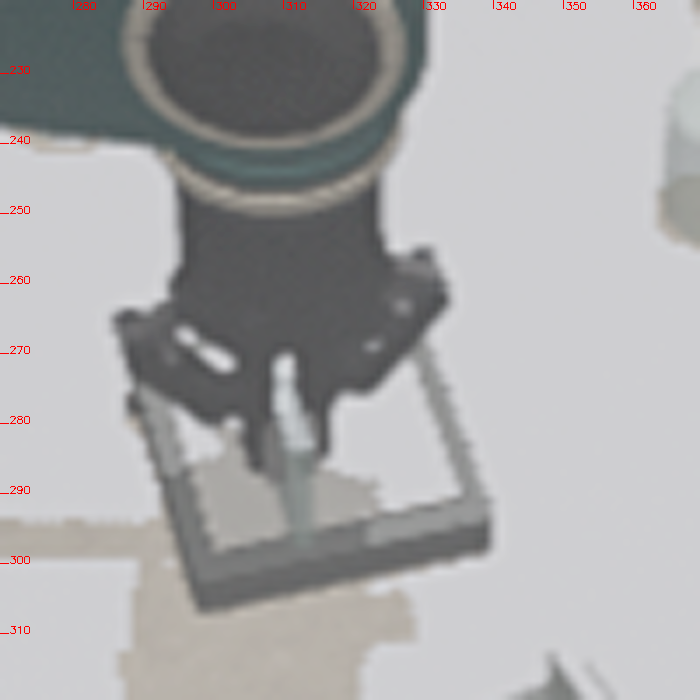

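View pics/e11t.png

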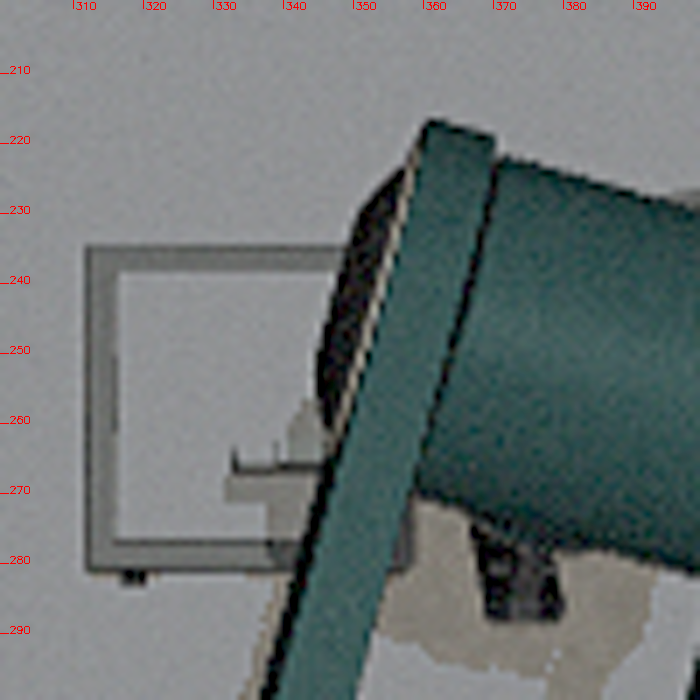

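Emit:
step_arm([
  [0,0.008,0,0],
  [0,0.015,0,0],
  [0,0.015,0,0],
  [0,0.012,0,0],
  [0,0.006,0,0],
  [0,0.003,0,0],
  [0,0,0,0],
  [0,0,0,0],
])

```text
time_s: 18.45
tool_pos: [444.7, -113.1, 54.8]
eef_rot: [0.494, -0.505, 0.506, -0.495]
wrist_force: [-0.1, 0.4, -0.9]
opening: 0.086
```

Emit:
step_arm([
  [0,0.001,0,0],
  [0,0.001,0,0],
  [0,0,0,0],
])

```text
time_s: 18.75
tool_pos: [444.5, -113.0, 52.3]
eef_rot: [0.494, -0.505, 0.505, -0.494]
wrist_force: [0.7, -0.4, -1.5]
opening: 0.086
```

Emit:
step_arm([
  [0,0.001,0,0],
  [0,0.001,0,0],
  [0,0,0,0],
])

```text
time_s: 19.05
tool_pos: [444.7, -113.2, 50.8]
eef_rot: [0.494, -0.505, 0.506, -0.495]
wrist_force: [-1.2, -0.1, 4.4]
opening: 0.086
```

Emit:
step_arm([
  [0,-0.001,0,0],
  [0,0,0,0],
  [0,0,0,0],
  [0,0,0,0],
], grip=0.72)

```text
time_s: 19.45
tool_pos: [444.4, -113.0, 51.2]
eef_rot: [-0.495, 0.505, -0.505, 0.494]
wrist_force: [0.2, -0.6, 0.3]
opening: 0.279
```

Run:
```python
from h import *
st()
for c in("side","top"): cv2.imwrite(f"pics/{c}12.png",grab_frame(c)[:,:,::-1])
crop("pics/side12.png",270,220,370,320,7,"pics/e12.png")
```

```text
t19.45 pos [ 444.4 -113.    51.2] jaw yaw(z) -0.022 ydown [-0.  0. -1.] F [ 0.2 -0.6  0.3] open 0.279 q [-0.3  -0.26  2.1  -0.    1.31 -0.28]
```

View pics/e12.png

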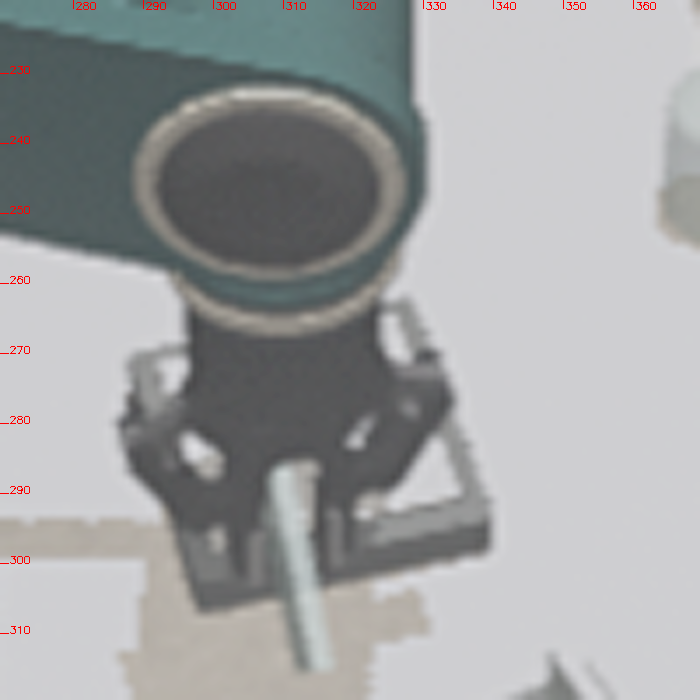

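Emit:
step_arm([
  [0,-0.008,0,0],
  [0,-0.01,0,0],
  [0,-0.008,0,0],
  [0,0,0.004,0],
  [0,0,0.004,0],
  [0,0,0.003,0],
  [0,0,0.003,0],
  [0,0,0.002,0],
  [0,0,0,0],
  [0,0,0,0],
])

```text
time_s: 20.55
tool_pos: [460.4, -113.4, 77.2]
eef_rot: [-0.495, 0.506, -0.505, 0.494]
wrist_force: [0.2, 0.4, 0.1]
opening: 0.282
```

Run:
```python
from h import *
st()
for c in("side","top"): cv2.imwrite(f"pics/{c}13.png",grab_frame(c)[:,:,::-1])
crop("pics/side13.png",270,220,370,320,7,"pics/e13.png")
crop("pics/top13.png",300,200,400,300,5,"pics/e13t.png")
```

```text
t20.55 pos [ 460.4 -113.4   77.2] jaw yaw(z) -0.022 ydown [-0.  0. -1.] F [0.2 0.4 0.1] open 0.282 q [-0.3  -0.25  2.04 -0.    1.35 -0.27]
```

View pics/e13.png

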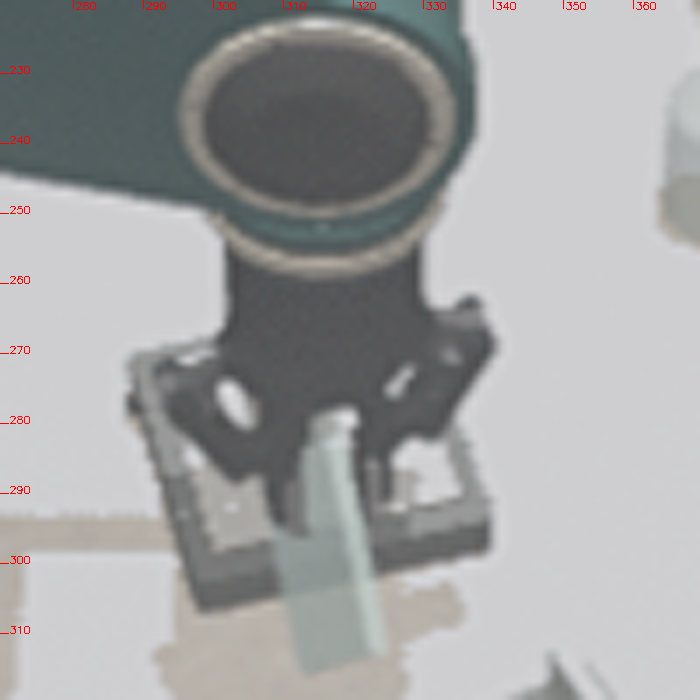

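View pics/e13t.png

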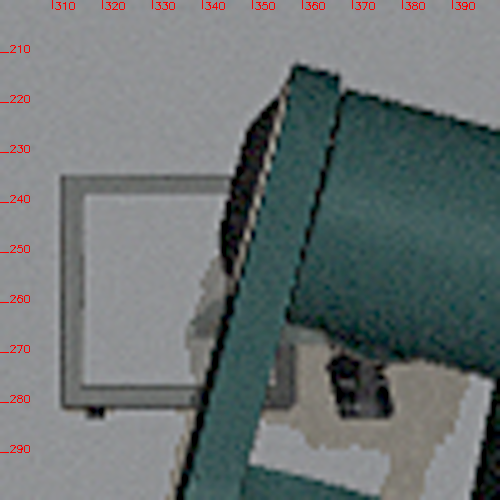

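Emit:
step_arm([
  [0,0,-0.002,0],
  [0,0,-0.003,0],
  [0,0,-0.002,0],
  [0,0,0,0],
], grip=0.55)

```text
time_s: 21.05
tool_pos: [453.2, -113.2, 77.4]
eef_rot: [0.494, -0.505, 0.506, -0.494]
wrist_force: [-0.1, 0.7, 0.5]
opening: 0.454
```

Emit:
step_arm([
  [0,0.008,0,0],
  [0,0.01,0,0],
  [0,0.01,0,0],
  [0,0.008,0,0],
  [0,0,0,0],
])

```text
time_s: 21.55
tool_pos: [452.7, -113.0, 39.6]
eef_rot: [-0.495, 0.506, -0.505, 0.494]
wrist_force: [-0.4, 0.5, -0.2]
opening: 0.452
```

Run:
```python
from h import *
st()
for c in("side",): cv2.imwrite(f"pics/{c}14.png",grab_frame(c)[:,:,::-1])
crop("pics/side14.png",270,220,370,320,7,"pics/e14.png")
```

```text
t21.55 pos [ 452.7 -113.    39.6] jaw yaw(z) -0.022 ydown [-0.002  0.001 -1.   ] F [-0.4  0.5 -0.2] open 0.452 q [-0.3  -0.23  2.09 -0.    1.28 -0.28]
```

View pics/e14.png

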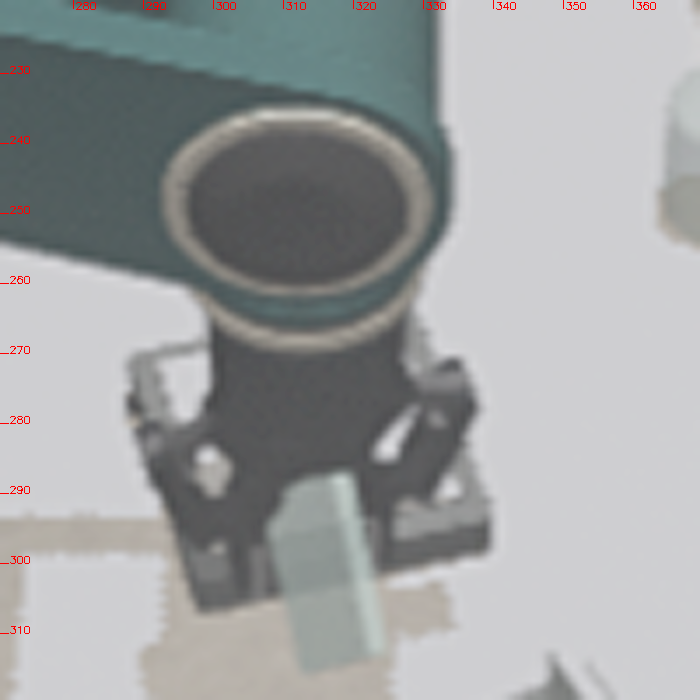

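Emit:
step_arm([
  [0,0,0.002,0],
  [0,0,0.002,0],
  [0,0,0,0],
], grip=0.45)

```text
time_s: 21.9
tool_pos: [457.9, -113.4, 41.7]
eef_rot: [0.494, -0.505, 0.506, -0.495]
wrist_force: [0.2, 0.3, 0.4]
opening: 0.551
```

Emit:
step_arm([
  [0,0.004,0.002,0],
  [0,0.004,0.002,0],
  [0,0,0,0],
], grip=0.36)

```text
time_s: 22.2
tool_pos: [461.4, -113.3, 32.6]
eef_rot: [-0.495, 0.506, -0.505, 0.494]
wrist_force: [-0.3, -0.0, -0.4]
opening: 0.642
```

Run:
```python
from h import *
st()
for c in("side",): cv2.imwrite(f"pics/{c}15.png",grab_frame(c)[:,:,::-1])
crop("pics/side15.png",270,220,370,320,7,"pics/e15.png")
```

```text
t22.20 pos [ 461.4 -113.3   32.6] jaw yaw(z) -0.022 ydown [-0.001  0.    -1.   ] F [-0.3 -0.  -0.4] open 0.642 q [-0.29 -0.2   2.08 -0.    1.26 -0.27]
```

View pics/e15.png

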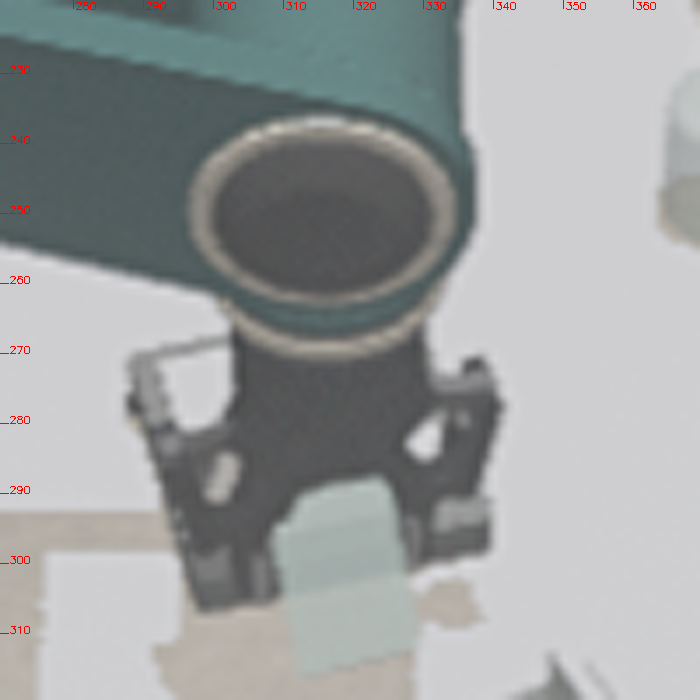

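Emit:
step_arm([
  [0,0.005,0.003,0],
  [0,0.005,0.002,0],
  [0,0,0,0],
], grip=0.27)

```text
time_s: 22.55
tool_pos: [466.2, -113.4, 22.4]
eef_rot: [-0.495, 0.506, -0.505, 0.494]
wrist_force: [1.3, 0.3, -0.2]
opening: 0.727
```

Emit:
step_arm([
  [0,0.004,0.003,0],
  [0,0.004,0.002,0],
  [0,0,0.001,0],
  [0,0,0,0],
], grip=0.16)

```text
time_s: 22.95
tool_pos: [472.5, -113.6, 15.2]
eef_rot: [-0.495, 0.506, -0.505, 0.494]
wrist_force: [-0.6, 0.4, 0.3]
opening: 0.842
```

Run:
```python
from h import *
st()
for c in("side","top"): cv2.imwrite(f"pics/{c}16.png",grab_frame(c)[:,:,::-1])
crop("pics/side16.png",270,220,370,320,7,"pics/e16.png")
crop("pics/top16.png",300,200,400,300,7,"pics/e16t.png")
```

```text
t22.95 pos [ 472.5 -113.6   15.2] jaw yaw(z) -0.022 ydown [-0.  0. -1.] F [-0.6  0.4  0.3] open 0.842 q [-0.29 -0.15  2.07  0.    1.23 -0.27]
```

View pics/e16.png

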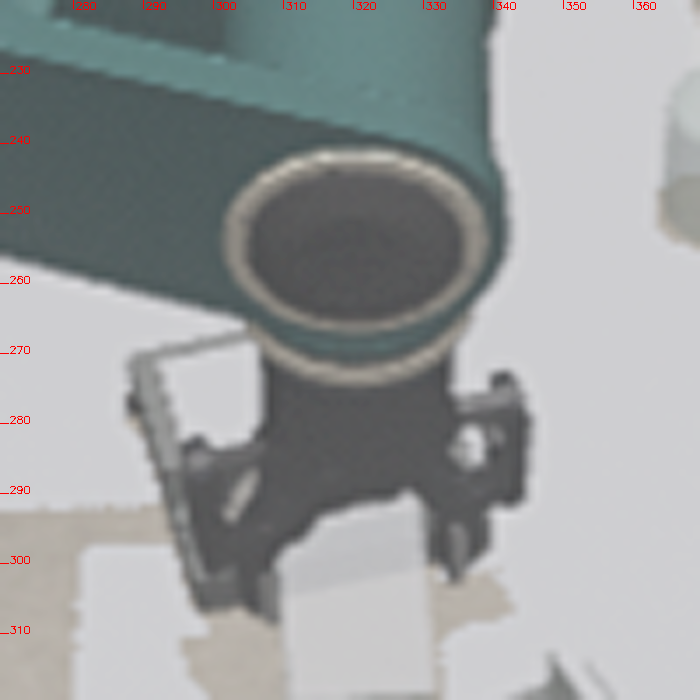

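View pics/e16t.png

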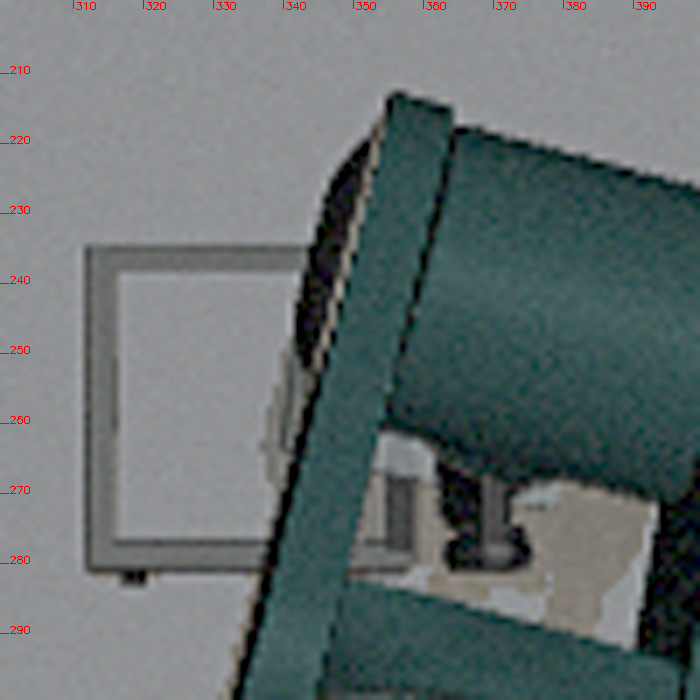

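Run:
```python
from h import *
np.set_printoptions(precision=1,suppress=True)
crop("pics/side16.png",285,280,355,340,10,"pics/e16b.png")
for x in (448,508):
  for y in(-137,-92): 
    for z in (30,38): print(x,y,z,proj("side",[x,y,z]))
```

```text
448 -137 30 [315.1 310.8]
448 -137 38 [315.1 309.1]
448 -92 30 [310.8 298.6]
448 -92 38 [310.7 296.9]
508 -137 30 [335.4 305.8]
508 -137 38 [335.4 304.1]
508 -92 30 [330.7 293.9]
508 -92 38 [330.7 292.2]
```

View pics/e16b.png

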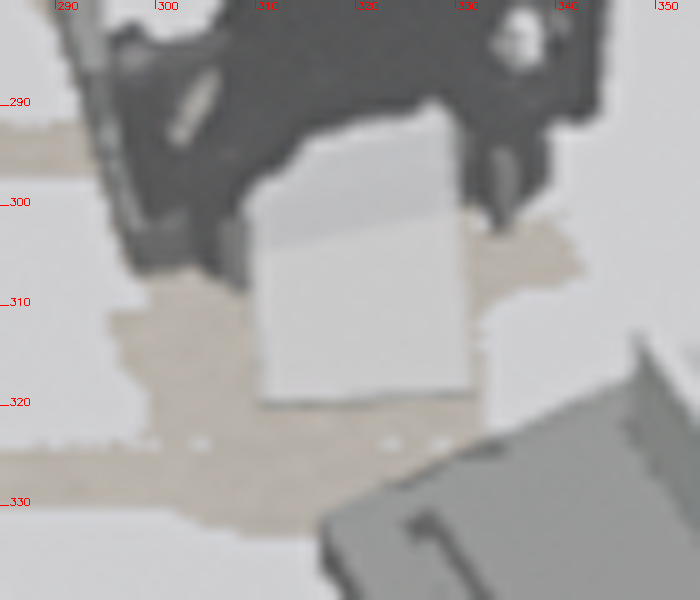

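Run:
```python
from h import *
np.set_printoptions(precision=1,suppress=True)
for z in (0,8,20,30,38):
  print(z,onz("side",310.5,320,z),onz("side",331,318.8,z))
# far end in top image: edge at cols 340
crop("pics/top16.png",325,235,375,285,12,"pics/e16c.png",0.6)
```

```text
0 [ 432.2 -142.9    0. ] [ 489.4 -155.9    0. ]
8 [ 430.8 -148.4    8. ] [ 487.6 -161.3    8. ]
20 [ 428.7 -156.7   20. ] [ 484.9 -169.4   20. ]
30 [ 427.  -163.6   30. ] [ 482.7 -176.2   30. ]
38 [ 425.6 -169.1   38. ] [ 480.9 -181.6   38. ]
```

View pics/e16c.png

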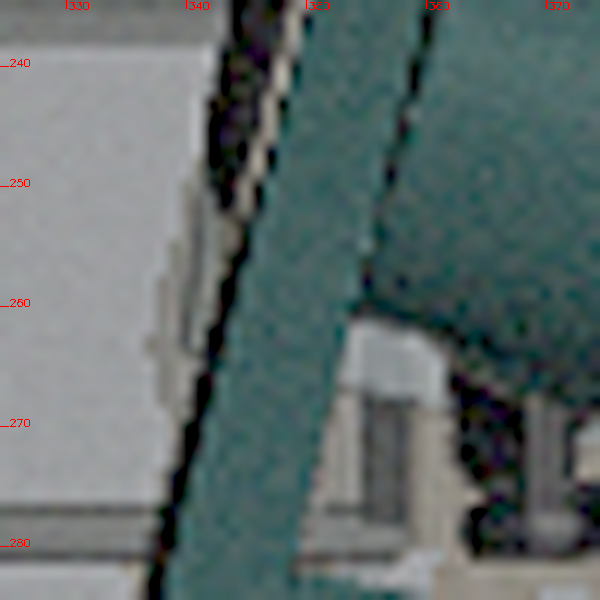

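Emit:
step_arm([
  [0,0,-0.003,0.07],
  [0,0.004,-0.001,0.07],
  [0,0.004,0,0],
  [0,0,0,0],
])

```text
time_s: 23.45
tool_pos: [468.2, -113.4, 6.9]
eef_rot: [-0.459, 0.539, -0.538, 0.458]
wrist_force: [0.0, -0.7, -0.4]
opening: 0.841
```

Run:
```python
from h import *
st()
for c in("side",): cv2.imwrite(f"pics/{c}17.png",grab_frame(c)[:,:,::-1])
crop("pics/side17.png",285,270,355,340,9,"pics/e17.png")
```

```text
t23.45 pos [ 468.2 -113.4    6.9] jaw yaw(z) -0.160 ydown [-0.001  0.    -1.   ] F [ 0.  -0.7 -0.4] open 0.841 q [-0.29 -0.15  2.09 -0.    1.21 -0.13]
```

View pics/e17.png

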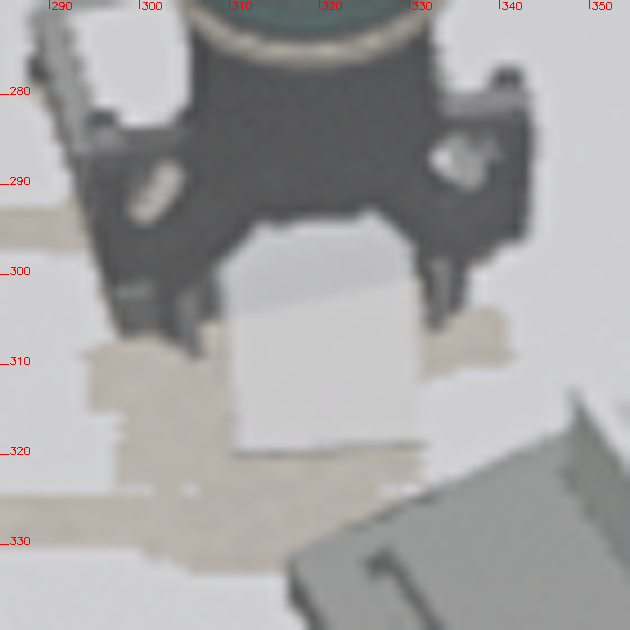

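Emit:
step_arm([
  [0,0,0,0.03],
  [0,0,0,0.02],
  [0,0,0,0],
  [0,0,0,0],
  [0,0,0,0],
], grip=1, newtons=25)

```text
time_s: 24.0
tool_pos: [468.7, -113.7, 7.7]
eef_rot: [0.445, -0.55, 0.55, -0.445]
wrist_force: [-0.9, -2.0, 5.3]
opening: 0.693
```

Run:
```python
from h import *
st()
for c in("side",): cv2.imwrite(f"pics/{c}18.png",grab_frame(c)[:,:,::-1])
crop("pics/side18.png",285,270,355,340,9,"pics/e18.png")
```

```text
t24.00 pos [ 468.7 -113.7    7.7] jaw yaw(z) -0.211 ydown [ 0. -0. -1.] F [-0.9 -2.   5.3] open 0.693 q [-0.29 -0.15  2.08 -0.    1.21 -0.08]
```

View pics/e18.png

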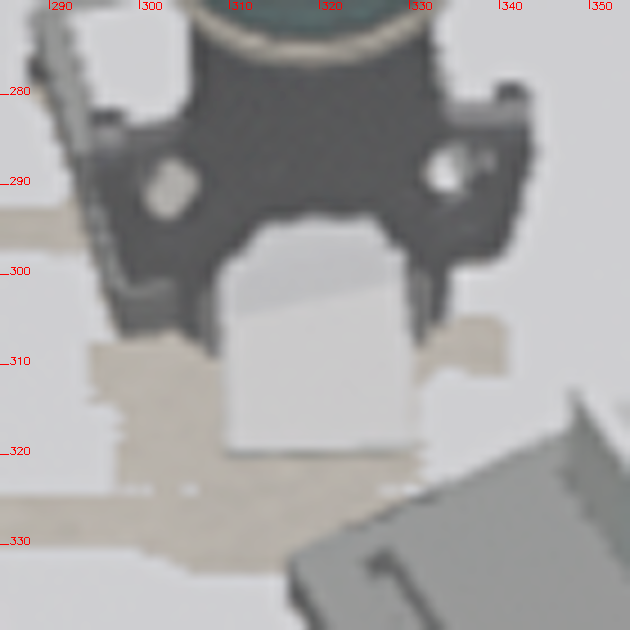

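Emit:
step_arm([
  [0,0,0,0],
  [0,-0.004,0,0],
  [0,-0.006,0,0],
  [0,-0.01,0,0],
  [0,-0.015,0,0],
  [0,-0.02,0,0],
  [0,-0.02,0,0],
  [0,-0.015,0,0],
  [0,0,0,0],
  [0,0,0,0],
], newtons=60)

```text
time_s: 25.05
tool_pos: [468.4, -113.5, 97.2]
eef_rot: [0.444, -0.55, 0.55, -0.444]
wrist_force: [-1.3, -0.2, -1.4]
opening: 0.679
```

Run:
```python
from h import *
s,M=st(); print(s["moment"])
for c in("side","top"): cv2.imwrite(f"pics/{c}19.png",grab_frame(c)[:,:,::-1])
crop("pics/side19.png",275,250,355,330,8,"pics/e19.png")
crop("pics/top19.png",300,220,390,300,8,"pics/e19t.png",.6)
```

```text
t25.05 pos [ 468.4 -113.5   97.2] jaw yaw(z) -0.212 ydown [ 0. -0. -1.] F [-1.3 -0.2 -1.4] open 0.679 q [-0.29 -0.25  2.01 -0.    1.38 -0.08]
[-0.02469747 -0.0364434  -0.04749218]
```

View pics/e19.png

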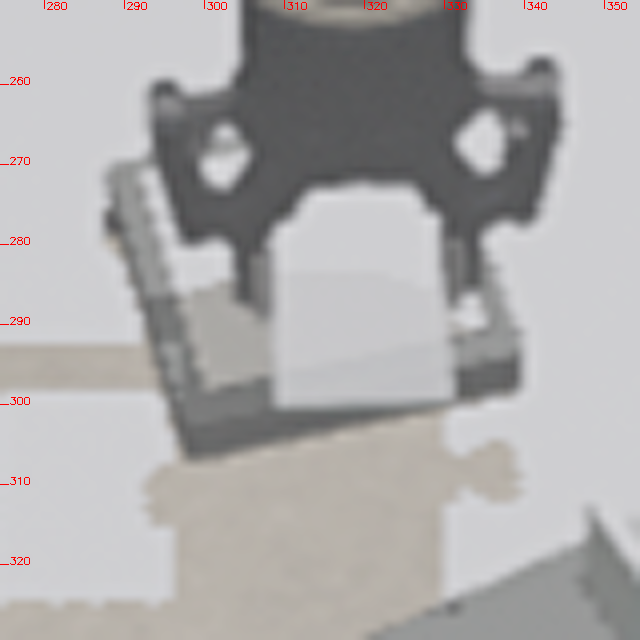

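View pics/e19t.png

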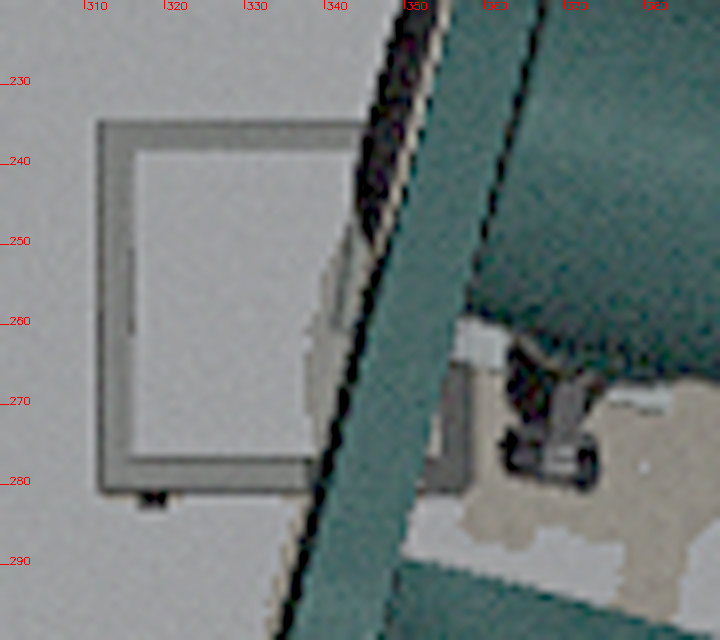

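View pics/top19.png

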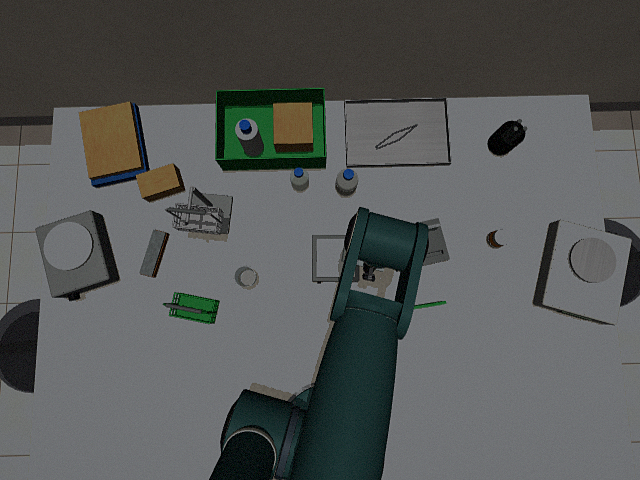

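Run:
```python
from h import *
np.set_printoptions(precision=1,suppress=True)
print(onz("top",247,277,65), onz("top",238,277,65))
print(proj("top",[468,-113,97]),proj("top",[468,-113,300]))
to([472,57,110],-0.0225)
```

```text
[423.4 208.5  65. ] [424.  232.4  65. ]
[368.5 256.2] [379.3 246.5]
t25.15 pos [ 468.  -113.4   96.3] jaw yaw(z) -0.212 ydown [-0.  0. -1.] F [-0.6  0.7 -1.1] open 0.683 q [-0.3 -0.2  2.  -0.   1.4 -0.1]
turn -0.1895 (rows 1.3) then shift tool m [-0.2 -0.   0. ]
```

Emit:
step_arm([
  [-0.01,0,0,-0.095],
  [-0.02,0,0,-0.095],
  [-0.025,0,0.001,0],
  [-0.018,0.01,0.001,0],
  [0,0.015,0,0],
  [0,0.015,0,0],
  [0,0.01,0,0],
  [0,0.003,0,0],
  [0,0,0,0],
  [0,0,0,0],
])

```text
time_s: 26.15
tool_pos: [476.1, -41.3, 44.7]
eef_rot: [0.494, -0.505, 0.506, -0.494]
wrist_force: [-0.6, 0.4, -1.2]
opening: 0.681
```

Run:
```python
from h import *
np.set_printoptions(precision=4,suppress=True)
to([472,-40,44],-0.0225)
for c in("side","top"): cv2.imwrite(f"pics/{c}20.png",grab_frame(c)[:,:,::-1])
crop("pics/side20.png",275,230,355,310,8,"pics/e20.png")
crop("pics/top20.png",300,220,390,300,8,"pics/e20t.png",.6)
```

```text
t26.15 pos [476.1 -41.3  44.7] jaw yaw(z) -0.023 ydown [ 0. -0. -1.] F [-0.6  0.4 -1.2] open 0.681 q [-0.14 -0.21  2.07 -0.    1.28 -0.12]
turn -0.0000 (rows 0.0) then shift tool m [-0.0012  0.0007 -0.0041]
```

View pics/e20.png

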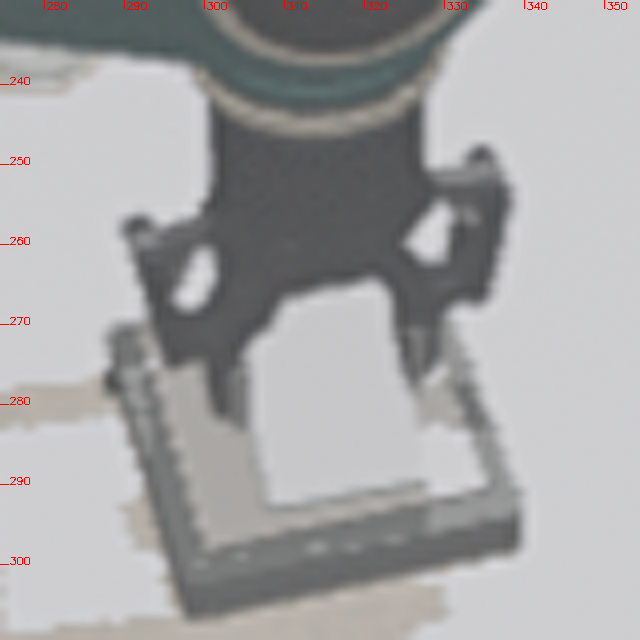

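View pics/e20t.png

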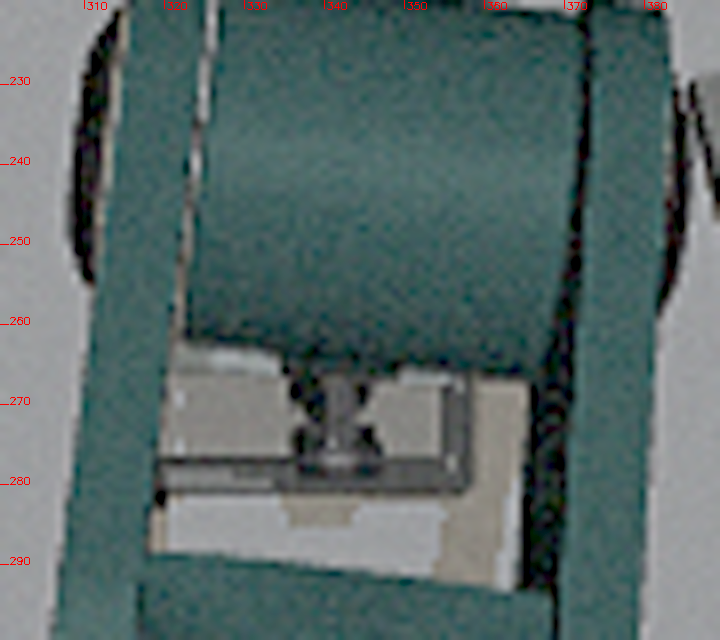

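Emit:
step_arm([
  [0,0.002,0,0],
  [0,0.002,0,0],
  [0,0.002,0,0],
  [0,0.002,0,0],
  [0,0.001,0,0],
  [0,0,0,0],
], newtons=20)

```text
time_s: 26.85
tool_pos: [476.1, -40.6, 36.1]
eef_rot: [-0.494, 0.505, -0.505, 0.495]
wrist_force: [-6.8, 6.2, 11.2]
opening: 0.685
```

Emit:
step_arm([
  [0,0.001,0,0],
  [0,0.001,0,0],
  [0,0.001,0,0],
])

```text
time_s: 27.15
tool_pos: [476.7, -40.6, 33.7]
eef_rot: [0.494, -0.505, 0.506, -0.495]
wrist_force: [-0.4, 4.2, 13.6]
opening: 0.681
```

Emit:
step_arm([
  [0,0.001,0,0],
  [0,0.001,0,0],
  [0,0.001,0,0],
])

```text
time_s: 27.45
tool_pos: [477.0, -41.0, 30.8]
eef_rot: [0.494, -0.505, 0.506, -0.495]
wrist_force: [-0.7, 2.8, 13.5]
opening: 0.68
```

Run:
```python
from h import *
st()
for c in("side",): cv2.imwrite(f"pics/{c}21.png",grab_frame(c)[:,:,::-1])
crop("pics/side21.png",275,230,355,310,8,"pics/e21.png")
```

```text
t27.45 pos [477.  -41.   30.8] jaw yaw(z) -0.022 ydown [ 0.003 -0.    -1.   ] F [-0.7  2.8 13.5] open 0.680 q [-0.14 -0.19  2.08 -0.    1.25 -0.12]
```

View pics/e21.png

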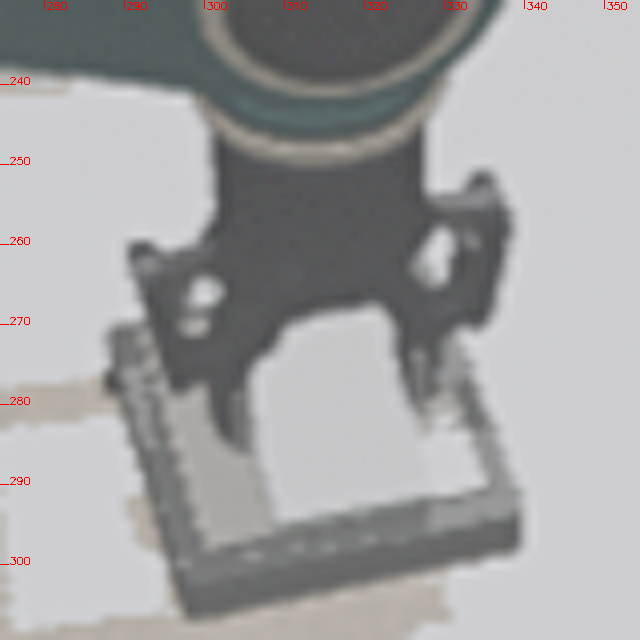

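Emit:
step_arm([
  [0,0.001,0,0],
  [0,0.001,0,0],
  [0,0,0,0],
])

```text
time_s: 27.8
tool_pos: [477.1, -40.9, 28.8]
eef_rot: [0.494, -0.505, 0.506, -0.495]
wrist_force: [-0.2, 2.2, 12.9]
opening: 0.68
```

Emit:
step_arm([
  [0,0.001,0,0],
  [0,0.001,0,0],
  [0,0,0,0],
])

```text
time_s: 28.1
tool_pos: [477.1, -41.0, 26.7]
eef_rot: [0.494, -0.504, 0.506, -0.495]
wrist_force: [0.8, 1.0, 11.9]
opening: 0.68
```

Emit:
step_arm([
  [0,0.001,0,0],
  [0,0.001,0,0],
  [0,0,0,0],
])

```text
time_s: 28.4
tool_pos: [477.2, -40.8, 25.5]
eef_rot: [0.494, -0.505, 0.506, -0.495]
wrist_force: [-4.8, 4.1, 24.0]
opening: 0.684
```

Run:
```python
from h import *
st()
for c in("side",): cv2.imwrite(f"pics/{c}22.png",grab_frame(c)[:,:,::-1])
crop("pics/side22.png",285,245,345,305,11,"pics/e22.png")
```

```text
t28.40 pos [477.2 -40.8  25.5] jaw yaw(z) -0.022 ydown [ 0.003 -0.    -1.   ] F [-4.8  4.1 24. ] open 0.684 q [-0.14 -0.19  2.08  0.    1.24 -0.12]
```

View pics/e22.png

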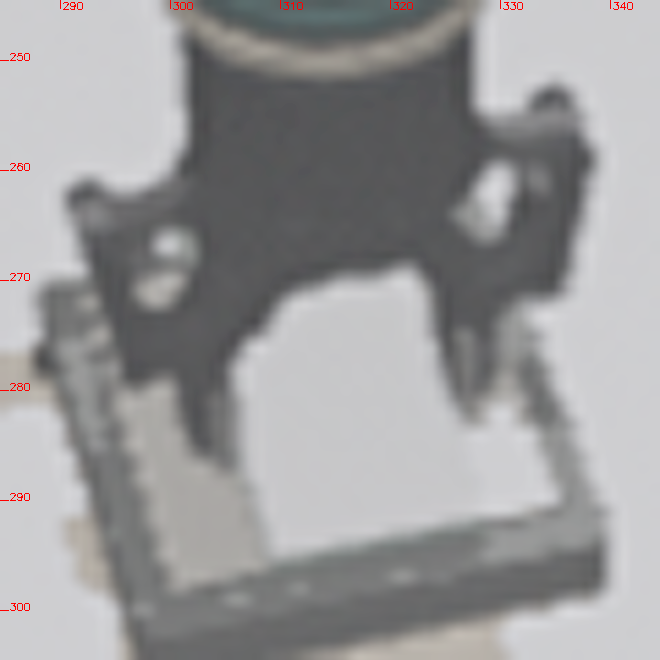

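Emit:
step_arm([
  [0,-0.0015,0,0],
  [0,0,0,0],
])

```text
time_s: 28.65
tool_pos: [477.0, -41.0, 26.2]
eef_rot: [0.494, -0.505, 0.506, -0.495]
wrist_force: [1.4, 2.2, 8.9]
opening: 0.685
```

Emit:
step_arm([
  [0,0,0,0],
  [0,0,0,0],
  [0,0,0,0],
  [0,0,0,0],
], grip=0.25)

```text
time_s: 29.05
tool_pos: [475.7, -40.9, 24.6]
eef_rot: [-0.495, 0.506, -0.505, 0.494]
wrist_force: [-0.1, -0.3, -0.7]
opening: 0.75
```

Run:
```python
from h import *
np.set_printoptions(precision=1,suppress=True)
st()
for c in("side",): cv2.imwrite(f"pics/{c}23.png",grab_frame(c)[:,:,::-1])
crop("pics/side23.png",285,245,345,305,11,"pics/e23.png")
for y in (-80,-85,-90): print(y,[proj("side",[x,y,30]) for x in (446,507)])
```

```text
t29.05 pos [475.7 -40.9  24.6] jaw yaw(z) -0.022 ydown [-0.  0. -1.] F [-0.1 -0.3 -0.7] open 0.750 q [-0.1 -0.2  2.1 -0.   1.2 -0.1]
-80 [array([309. , 295.7]), array([329.1, 290.9])]
-85 [array([309.5, 297. ]), array([329.6, 292.2])]
-90 [array([309.9, 298.3]), array([330.1, 293.5])]
```

View pics/e23.png

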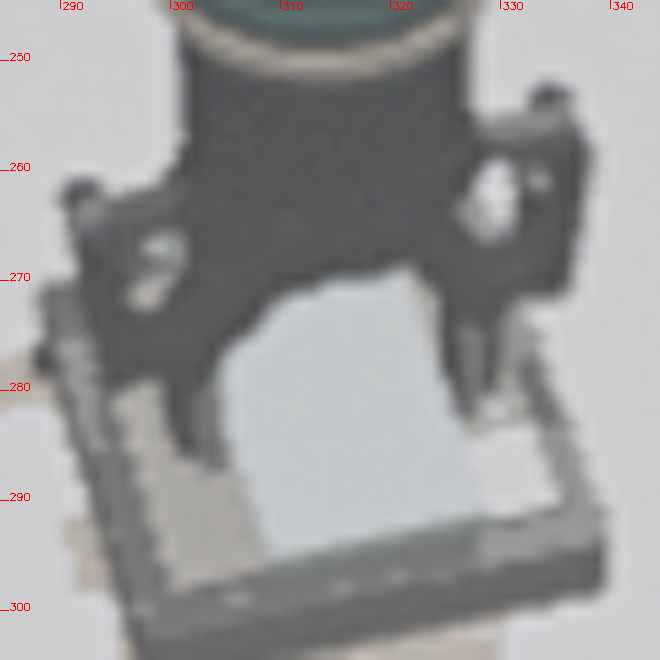

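Emit:
step_arm([
  [0,-0.002,0,0],
  [0,0,0,0],
  [0,0,0,0],
  [0,0,0,0],
], grip=1, newtons=40)

```text
time_s: 29.5
tool_pos: [475.7, -40.9, 26.6]
eef_rot: [-0.495, 0.506, -0.505, 0.494]
wrist_force: [-0.3, -0.9, -2.1]
opening: 0.687
```

Emit:
step_arm([
  [0,-0.003,0,0],
  [0,-0.004,0,0],
  [0,-0.003,0,0],
  [0,0,0,0],
])

```text
time_s: 29.9
tool_pos: [476.2, -41.0, 37.5]
eef_rot: [0.494, -0.505, 0.506, -0.495]
wrist_force: [-1.0, 0.0, -1.0]
opening: 0.685
```

Run:
```python
from h import *
s,M=st(); print(s["moment"])
for c in("side",): cv2.imwrite(f"pics/{c}24.png",grab_frame(c)[:,:,::-1])
crop("pics/side24.png",285,245,345,305,11,"pics/e24.png")
```

```text
t29.90 pos [476.2 -41.   37.5] jaw yaw(z) -0.022 ydown [ 0.001 -0.    -1.   ] F [-1.  0. -1.] open 0.685 q [-0.14 -0.2   2.07 -0.    1.27 -0.12]
[-0.01781435 -0.01237757  0.02649499]
```

View pics/e24.png

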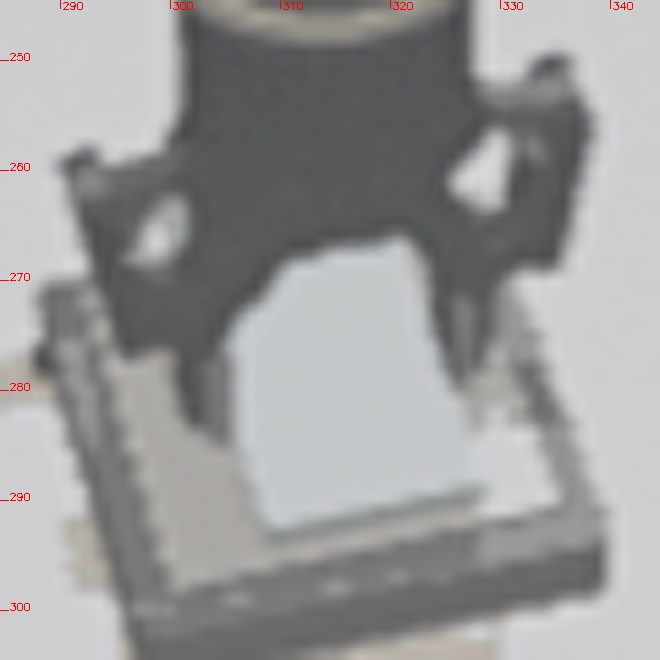

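Emit:
step_arm([
  [0.01,0,0,0],
  [0.02,0,0,0],
  [0.016,0,0,0],
  [0.008,0,0,0],
  [0,0.005,0,0],
  [0,0.004,0,0],
  [0,0.001,0,0],
  [0,0,0,0],
])

```text
time_s: 30.75
tool_pos: [474.5, -94.4, 26.4]
eef_rot: [-0.495, 0.506, -0.505, 0.495]
wrist_force: [0.3, -0.4, -1.1]
opening: 0.687
```

Run:
```python
from h import *
s,M=st()
for c in("side",): cv2.imwrite(f"pics/{c}25.png",grab_frame(c)[:,:,::-1])
crop("pics/side25.png",285,250,345,320,10,"pics/e25.png")
```

```text
t30.75 pos [474.5 -94.4  26.4] jaw yaw(z) -0.021 ydown [-0.001  0.    -1.   ] F [ 0.3 -0.4 -1.1] open 0.687 q [-0.25 -0.17  2.07  0.    1.25 -0.23]
```

View pics/e25.png

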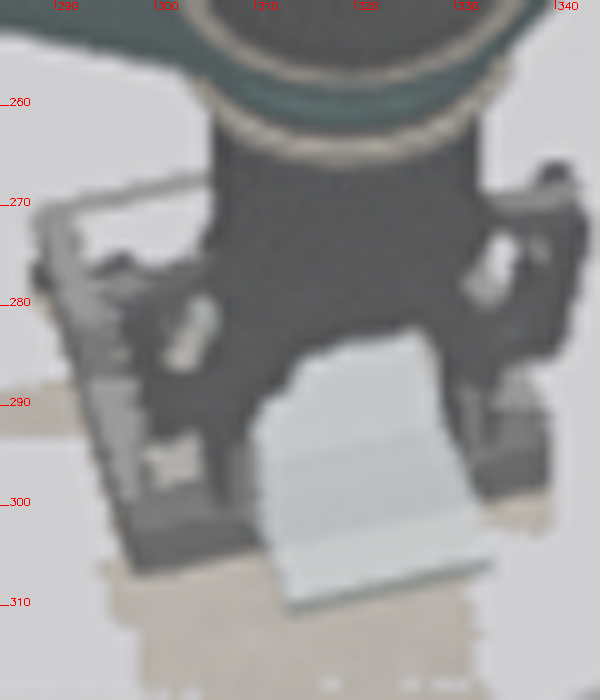

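Emit:
step_arm([
  [0,0,0,0],
  [0,0,0,0],
  [0,0,0,0],
], grip=0.2)

```text
time_s: 31.1
tool_pos: [474.8, -94.8, 27.1]
eef_rot: [0.494, -0.505, 0.506, -0.495]
wrist_force: [1.3, -0.6, 0.1]
opening: 0.798
```

Run:
```python
from h import *
s,M=st()
for c in("side",): cv2.imwrite(f"pics/{c}26.png",grab_frame(c)[:,:,::-1])
crop("pics/side26.png",285,250,345,320,10,"pics/e26.png")
```

```text
t31.10 pos [474.8 -94.8  27.1] jaw yaw(z) -0.022 ydown [ 0. -0. -1.] F [ 1.3 -0.6  0.1] open 0.798 q [-0.25 -0.17  2.07  0.    1.25 -0.23]
```

View pics/e26.png

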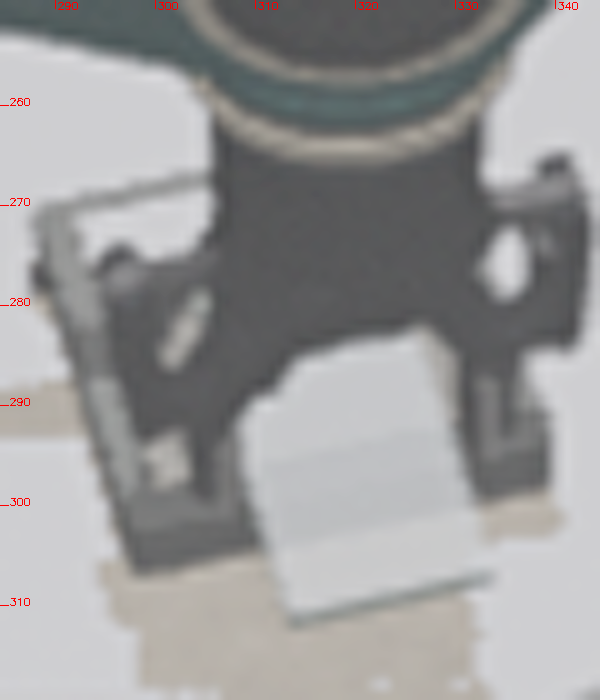

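Emit:
step_arm([
  [0.01,0,0,0],
  [0.01,0,0,0],
  [0.008,0,0,0],
  [0,0,0,0],
])

```text
time_s: 31.55
tool_pos: [474.0, -124.1, 26.8]
eef_rot: [0.494, -0.506, 0.506, -0.494]
wrist_force: [0.5, 0.8, -0.1]
opening: 0.801
```

Run:
```python
from h import *
s,M=st()
for c in("side","top"): cv2.imwrite(f"pics/{c}27.png",grab_frame(c)[:,:,::-1])
crop("pics/side27.png",285,255,345,325,10,"pics/e27.png")
crop("pics/top27.png",310,220,390,290,9,"pics/e27t.png",.6)
```

```text
t31.55 pos [ 474.  -124.1   26.8] jaw yaw(z) -0.023 ydown [-0. -0. -1.] F [ 0.5  0.8 -0.1] open 0.801 q [-0.31 -0.16  2.05 -0.    1.25 -0.28]
```

View pics/e27.png

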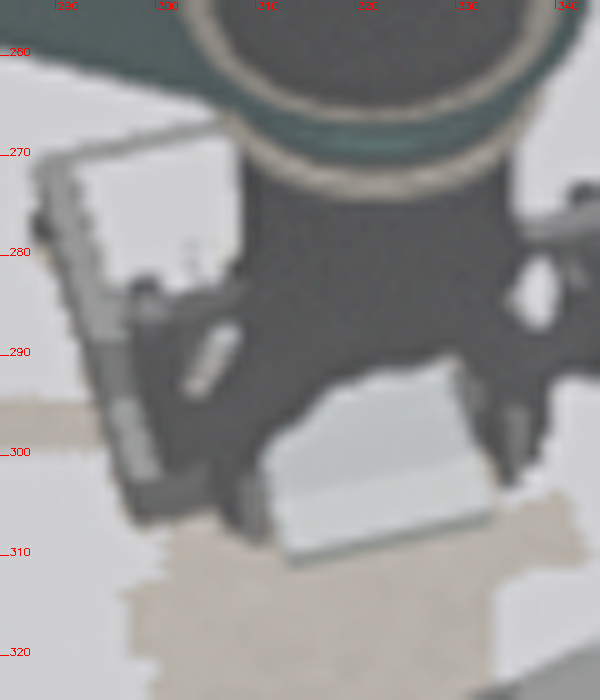

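View pics/e27t.png

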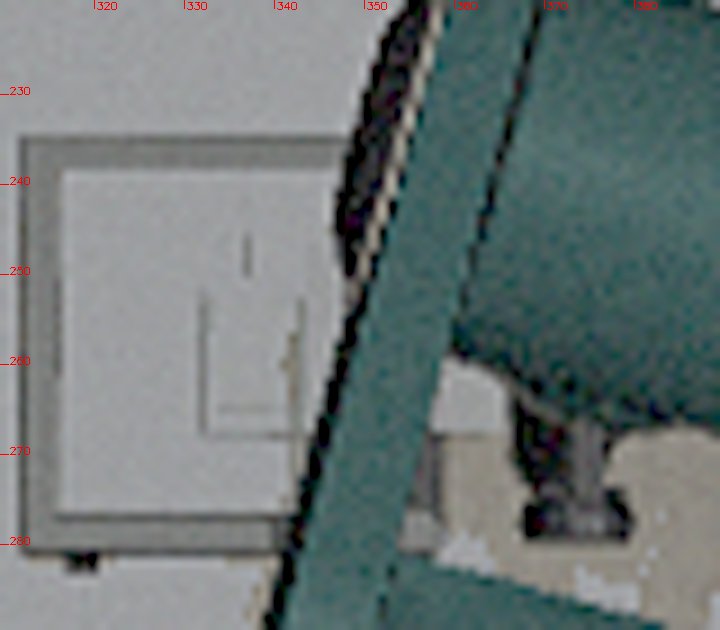

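Run:
```python
from h import *
np.set_printoptions(precision=1,suppress=True)
print(onz("side",313,311,30),onz("side",333,306.8,30),onz("top",331.5,268,38),onz("top",331.8,252,38), onz("top",337,245,38))
```

```text
[ 442.1 -136.    30. ] [ 500.5 -138.3   30. ] [444.2 -17.9  38. ] [488. -20.  38.] [507.  -34.8  38. ]
```

Emit:
step_arm([
  [0,0.006,-0.002,0],
  [0,0.007,0,0],
  [0,0,0,0],
  [0,0,0,0],
])

```text
time_s: 32.05
tool_pos: [471.9, -122.6, 13.5]
eef_rot: [-0.495, 0.506, -0.505, 0.494]
wrist_force: [0.6, -0.0, -0.0]
opening: 0.8
```

Emit:
step_arm([
  [0,0,0,0],
  [0,0,0,0],
  [0,0,0,0],
  [0,0,0,0],
  [0,0,0,0],
], grip=1, newtons=40)

```text
time_s: 32.55
tool_pos: [472.1, -122.8, 13.9]
eef_rot: [0.494, -0.505, 0.505, -0.495]
wrist_force: [-0.7, 1.5, 1.7]
opening: 0.69
```

Emit:
step_arm([
  [0,0,0,0],
  [0,-0.003,0,0],
  [0,-0.005,0,0],
  [0,-0.007,0,0],
  [0,0,0,0],
  [0,0,0,0],
], newtons=100)

```text
time_s: 33.15
tool_pos: [472.1, -122.9, 29.0]
eef_rot: [0.494, -0.505, 0.506, -0.495]
wrist_force: [-0.1, 0.4, -2.3]
opening: 0.676
```

Run:
```python
from h import *
s,M=st(); print(s["moment"])
for c in("side","top"): cv2.imwrite(f"pics/{c}28.png",grab_frame(c)[:,:,::-1])
crop("pics/side28.png",285,255,345,325,10,"pics/e28.png")
crop("pics/top28.png",310,220,390,290,9,"pics/e28t.png",.6)
```

```text
t33.15 pos [ 472.1 -122.9   29. ] jaw yaw(z) -0.022 ydown [ 0. -0. -1.] F [-0.1  0.4 -2.3] open 0.676 q [-0.31 -0.17  2.06 -0.    1.25 -0.28]
[-0.061899    0.03340193  0.0299281 ]
```

View pics/e28.png

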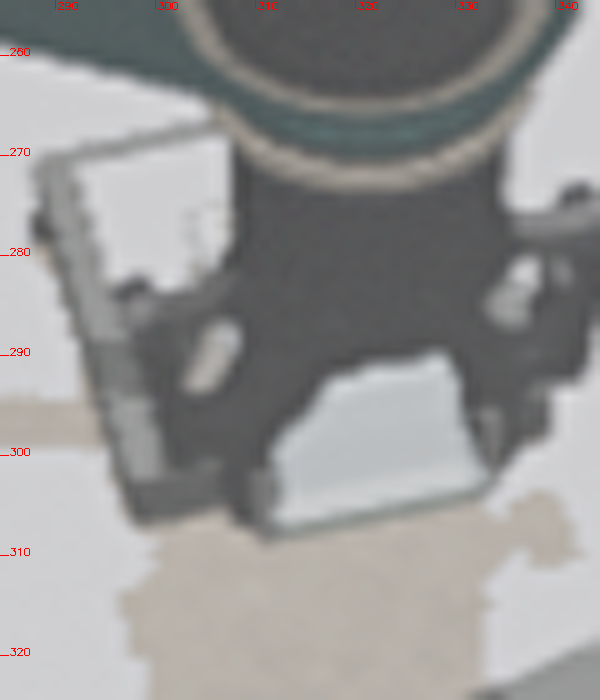

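View pics/e28t.png

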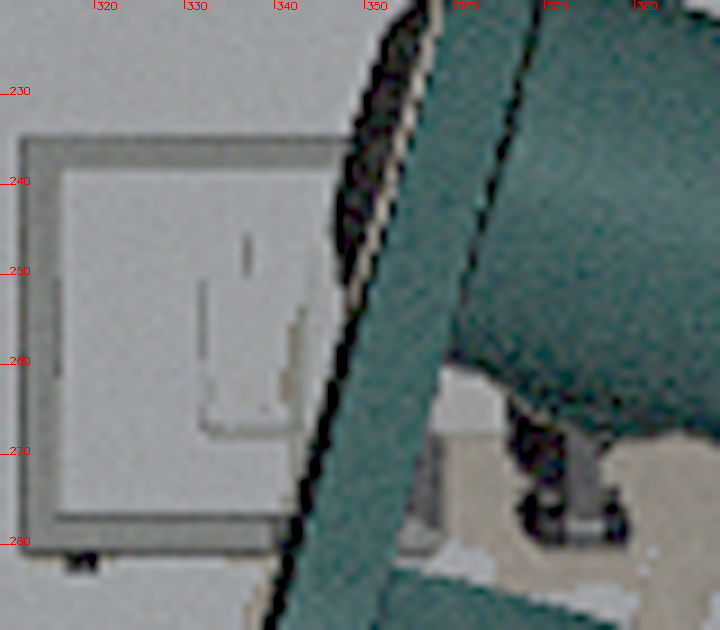

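Emit:
step_arm([
  [0,-0.006,0,0],
  [0,-0.012,0,0],
  [0,-0.015,0,0],
  [0,-0.015,0,0],
  [-0.002,-0.014,0.001,0],
  [-0.002,-0.01,0.001,0],
  [-0.001,-0.005,0.001,0],
  [0,0,0,0],
  [0,0,0,0],
])

```text
time_s: 34.15
tool_pos: [475.0, -117.8, 105.3]
eef_rot: [-0.495, 0.506, -0.505, 0.494]
wrist_force: [0.4, -0.5, -1.5]
opening: 0.671
```

Run:
```python
from h import *
s,M=st(); print(s["moment"])
for c in("side","top"): cv2.imwrite(f"pics/{c}29.png",grab_frame(c)[:,:,::-1])
crop("pics/side29.png",275,220,355,310,8,"pics/e29.png")
crop("pics/top29.png",305,220,375,290,10,"pics/e29t.png",.6)
```

```text
t34.15 pos [ 475.  -117.8  105.3] jaw yaw(z) -0.022 ydown [-0.001  0.    -1.   ] F [ 0.4 -0.5 -1.5] open 0.671 q [-0.3  -0.24  1.98 -0.    1.39 -0.27]
[-0.10686907  0.02600585 -0.01473873]
```

View pics/e29.png

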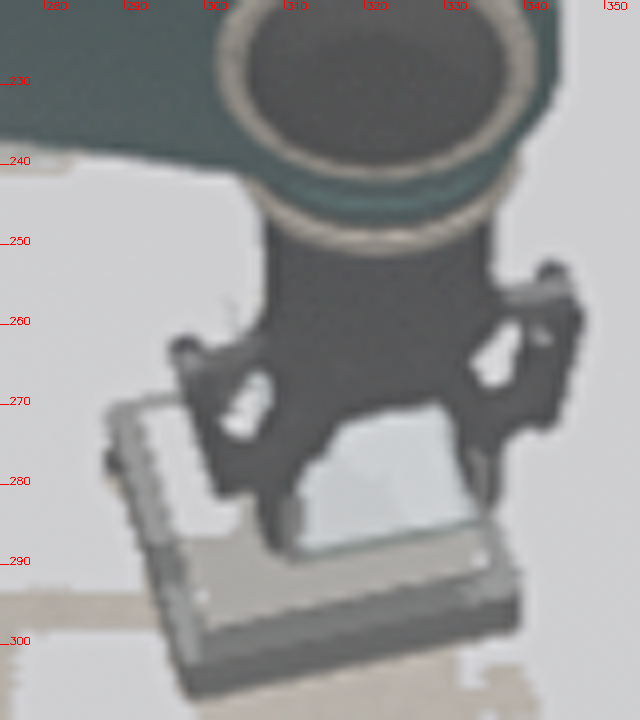

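View pics/e29t.png

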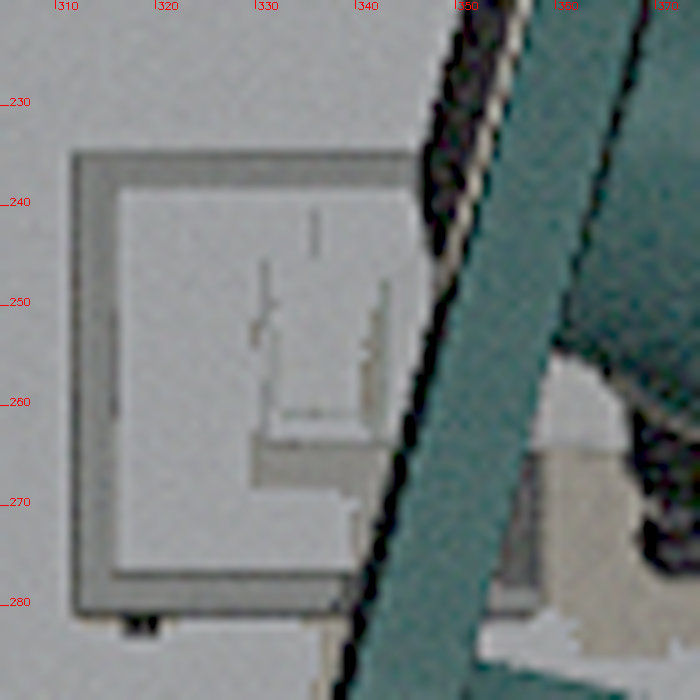

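Run:
```python
from h import *
np.set_printoptions(precision=1,suppress=True)
im=cv2.imread("pics/side29.png")[240:285,285:325].astype(float)
im=np.clip((im-150)*2.6,0,255).astype(np.uint8); cv2.imwrite("pics/e30.png",cv2.resize(im,None,fx=14,fy=14,interpolation=cv2.INTER_CUBIC))
im=cv2.imread("pics/top29.png")[235:270,322:352].astype(float)
im=np.clip((im-70)*3.5,0,255).astype(np.uint8); cv2.imwrite("pics/e30t.png",cv2.resize(im,None,fx=16,fy=16,interpolation=cv2.INTER_CUBIC))
```

```text
(no output)
```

View pics/e30.png

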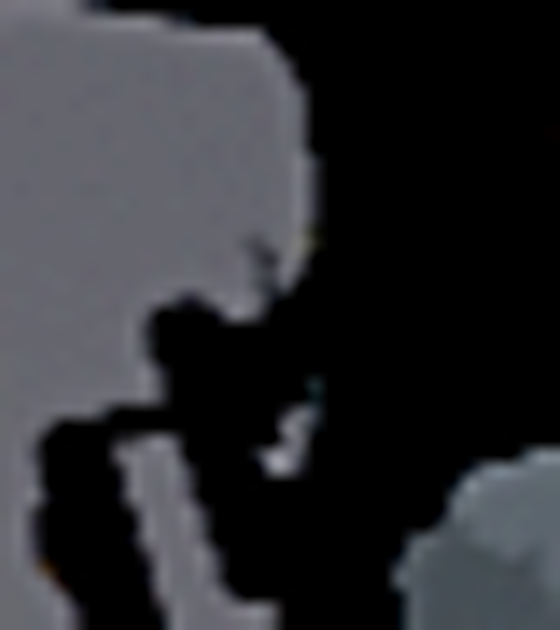

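View pics/e30t.png

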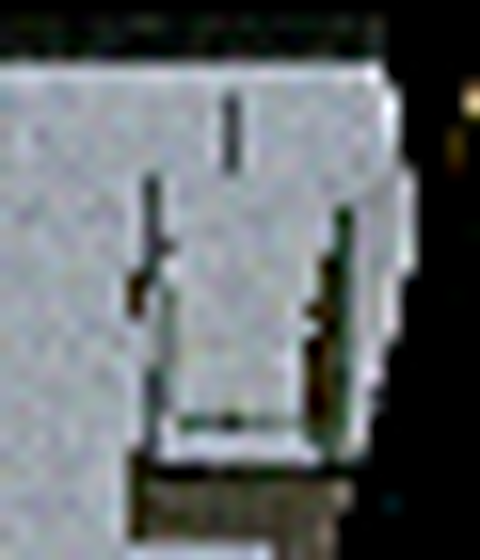

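Run:
```python
from h import *
np.set_printoptions(precision=1,suppress=True)
print("far corner",tri((331.2,263.8),(302.7,256.7)))
for z in (110,120,125,130,140): print(z,onz("top",331.2,263.8,z),proj("side",onz("top",331.2,263.8,z)))
for z in(122,130): print("near",z,onz("side",311.5,289.3,z),onz("side",334.5,285,z))
for z in (122,130):print("farline",onz("top",331,255,z),"bottom",onz("top",337,263.8,z),"notch",onz("top",336.3,240.5,z),onz("top",336.3,245.5,z))
# label region in top: cols 332.5..342, rows ?..261
print("label",onz("top",332.8,261,130),onz("top",342,248,130))
c=np.mean([onz("top",*q,30) for q in [(312,235.3),(357.6,235.3),(358,280.7),(312,280.7)]],0); print("panel",c, proj("top",c),proj("top",[c[0],c[1],130]))
```

```text
far corner (array([448. , -14.4, 127.8]), np.float64(0.010798383980737718))
110 [449.5 -15.  110. ] [303.5 260.9]
120 [448.6 -14.7 120. ] [303.  258.6]
125 [448.2 -14.5 125. ] [302.8 257.4]
130 [447.8 -14.4 130. ] [302.6 256.2]
140 [446.9 -14.  140. ] [302.2 253.8]
near 122 [ 440.8 -131.3  122. ] [ 504.6 -135.   122. ]
near 130 [ 439.1 -137.5  130. ] [ 502.5 -141.2  130. ]
farline [470.9 -14.8 122. ] bottom [448.1 -29.4 122. ] notch [507.9 -29.4 122. ] [495. -29. 122.]
farline [470.1 -14.5 130. ] bottom [447.4 -29.  130. ] notch [506.8 -29.  130. ] [494.  -28.6 130. ]
label [454.8 -18.6 130. ] [487.2 -42.9 130. ]
panel [472.6 -28.3  30. ] [334.9 257.8] [336.4 253.9]
```

Emit:
step_arm([
  [-0.001,0,0.001,0],
  [-0.001,0,0,0],
  [0,0,0,0],
  [0,0,0,0],
  [0,0,0,0],
  [0,0,0,0],
  [0,0,0,0],
  [0,0,0,0],
  [0,0,0,0],
  [0,0,0,0],
], newtons=110)

```text
time_s: 35.25
tool_pos: [476.2, -116.0, 105.8]
eef_rot: [0.494, -0.505, 0.505, -0.494]
wrist_force: [-0.7, -0.1, -1.7]
opening: 0.67
```

Run:
```python
from h import *
s,M=st(); print(s["moment"],np.abs(s["joint_vel"]).max())
for c in("side","top"): cv2.imwrite(f"pics/{c}31.png",grab_frame(c)[:,:,::-1])
crop("pics/top31.png",305,225,365,285,10,"pics/e31t.png",.6)
a=cv2.imread("pics/side31.png"); cv2.imwrite("pics/e31s.png",cv2.resize(a[130:400,260:420],None,fx=2.2,fy=2.2,interpolation=cv2.INTER_CUBIC))
```

```text
t35.25 pos [ 476.2 -116.   105.8] jaw yaw(z) -0.022 ydown [-0. -0. -1.] F [-0.7 -0.1 -1.7] open 0.670 q [-0.29 -0.23  1.98 -0.    1.39 -0.27]
[-0.06290068  0.04414755 -0.00248399] 0.0017767907590116924
```

View pics/e31t.png

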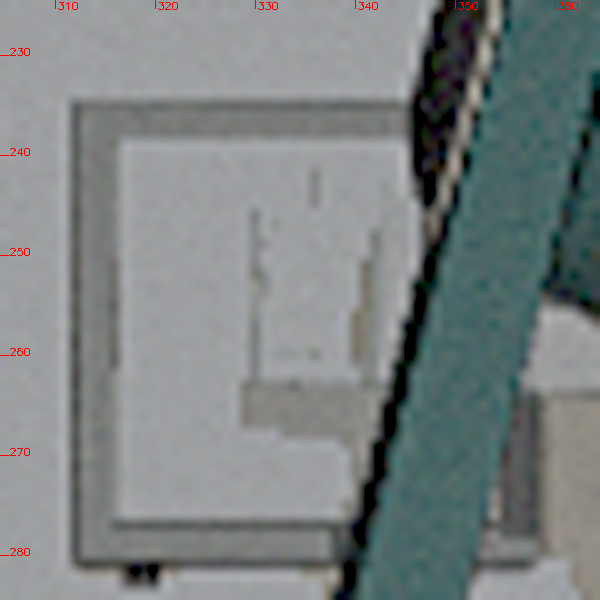

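View pics/e31s.png

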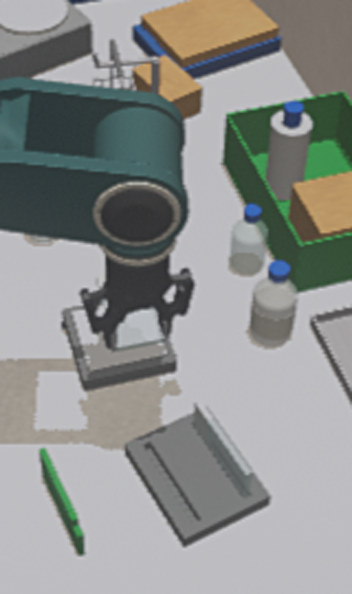

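View pics/top31.png

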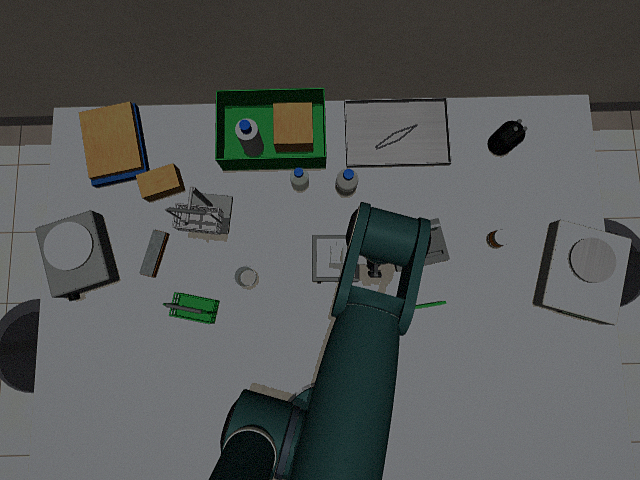

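```bash
python3 -c "
from plant import finish_job
print(finish_job())"
```

```text
the job is handed in; nothing more can be done
None
```

I hung the basket on the hook and let go of it, then handed in the job at about 35 s with the notched plate held still over the panel.

**How the plate got there:** The tool can only point straight down, so I could not tilt the plate in the grip.
- I stood it on the edge of the panel, leaned it back against one finger and laid it down between the open jaws.
- I then picked it up by its two long edges, at the end away from the label.

**Last checks:**
- **Basket:** it still hangs by its bar on the rod in both pictures.
- **Plate:** it lies flat and level to within about 2 degrees. The grip is 110 N, and the joint speeds are about zero.
- **Label:** before a last shift of about 2 mm towards the panel centre, I measured it about 3 mm off centre. It is about 98 to 100 mm above the panel. In the overhead picture the frosted end is clear of the fingers and the arm.

**What went less well:**
- **Tip over the panel edge:** while I was laying it down, the plate slid and tipped over the panel edge until one end rested on the bench. I picked it up tilted, pressed it level on the panel with up to 24 N at the wrist, then set it down and gripped it again.
- **Label face:** the paper label hardly shows against the white window. That it faces up rests on the side it faced in the rack, the way the plate was tipped and where the notch now sits.

I saw no change in the spare plate or the other things on the bench.

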